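# Probe and close the sensor transmitters

## Task

Final check of the two or three open sensor transmitters on the bench. Working from the leftmost to the rightmost unit as the robot sees them, touch the pen tester's tip gently on each unit's black-ringed test pad and next on its red-ringed one, resting there for a second each time, and hang the tester back upright in its stand. Close every unit with a battery door: hook the door's lip into the slot under the hood at the unit's near end, then pivot it down until the orange catch snaps over its far edge and it lies flat; a spare door may stay where it is, and the other things on the bench are to be left alone.

Things in the scene. Friction and masses are not known exactly. Their poses are not given: they have to be found in the camera images.
- unit_1: Sensor transmitter, leftmost (largest y) of the row; None if absent. White housing 112 x 72 x 34 mm, battery bay open on top, 1.5 kg, standing loose. Origin: underside centre on the bench; +x from the near (hood) end to the far (catch) end. In its frame a door fully home has its origin at (-2, 0, 30) mm and parallel axes.
- unit_1_black: Black-ringed test pad of unit_1: brass disc 9 mm across, 2 mm thick, at unit local (-16, 0) mm; origin at the centre of its underside, 2 mm below the face to touch (face at z=16 mm over the bench)
- unit_1_red: Red-ringed test pad of unit_1: brass disc 9 mm across, 2 mm thick, at unit local (18, 0) mm; origin at the centre of its underside, 2 mm below the face to touch (face at z=16 mm over the bench)
- unit_1_catch (a joint): Orange sprung catch of unit_1, rad: 0 at rest or snapped over a door, about 0.1 while a door's edge holds it aside. 18 mm wide; its nose reaches in to unit x=38.5 mm, lower edge z=36.2, with a steep ramp above up to z=49. A door's far edge pressed down on it (4 to 7 N on top of the door's rib) cams it aside and it springs back over the door.
- unit_2: Middle transmitter, same as unit_1; None if absent. Slot of every unit, local mm: the hood's edge is at x=-40, top z=40; below it the slot's floor is z=30, its roof z=36.4 at the mouth falling to 34.2 at the end wall x=-46. A door's lip goes in towards -x only with the door tilted 10 to 17 degrees, lip end low; level, it is held there.
- unit_2_black: Black-ringed test pad of unit_2: brass disc 9 mm across, 2 mm thick, at unit local (-16, 0) mm; origin at the centre of its underside, 2 mm below the face to touch (face at z=16 mm over the bench)
- unit_2_red: Red-ringed test pad of unit_2: brass disc 9 mm across, 2 mm thick, at unit local (18, 0) mm; origin at the centre of its underside, 2 mm below the face to touch (face at z=16 mm over the bench)
- unit_2_catch (a joint): Orange sprung catch of unit_2, rad: 0 at rest or snapped over a door, about 0.1 while a door's edge holds it aside.
- unit_3: Rightmost (smallest y) transmitter, same as unit_1; None if absent. Seat of every unit, local mm: ledge z=30 all round the bay, side rims at y=+-29 and rear posts at x=42 (|y|>11), all to z=34, lie 2 and 1 mm clear of a door that is home. AA cells beside the pads rise to z=20.5; cable gland to x=68.
- unit_3_black: Black-ringed test pad of unit_3: brass disc 9 mm across, 2 mm thick, at unit local (-16, 0) mm; origin at the centre of its underside, 2 mm below the face to touch (face at z=16 mm over the bench)
- unit_3_red: Red-ringed test pad of unit_3: brass disc 9 mm across, 2 mm thick, at unit local (18, 0) mm; origin at the centre of its underside, 2 mm below the face to touch (face at z=16 mm over the bench)
- unit_3_catch (a joint): Orange sprung catch of unit_3, rad: 0 at rest or snapped over a door, about 0.1 while a door's edge holds it aside.
- door_1: Black battery door, 50 g, loose, lying flat on the bench, rib up. Origin: centre of its underside; +x runs from the lip to the far edge, z up. Mm: plate x -35.5 to 43, 54 wide (y), 4 thick; lip x -43 to -35.5, 40 wide, 3 thick, level with the underside; grip rib on top, x -6 to 30 (centre x=12), 14 wide in y, from z=4 up to z=21, to be pinched across y
- door_2: Black battery door, same as door_1 (any door fits any unit)
- door_3: Black battery door, same as door_1 (any door fits any unit)
- tester: Pen tester, 131 mm long, 64 g, loose, upright in its stand, tip down. Origin: its tip end with the pin fully out; z up along the pen to the handle. Mm: brass sprung pin z 0 to 12 (3 thick; gives 6 mm, 0.6 N rising to 2.4 N), steel shaft 5 thick to z=45, red finger guard 26 across z 45 to 49, yellow square handle 16 x 16 (sides along its x and y) z 49 to 123, black cap to 131
- stand: Tester stand: dark steel block 52 x 52 x 50 mm on a rubber foot 64 x 64, fixed; a through hole 9 mm across in the middle of its top takes the tester's shaft, the finger guard resting on the block's top (tester origin then 5 mm above the bench). Origin: centre of its underside
- side_cutters: Blue side cutters, 54 x 134 x 11 mm, loose bystander; origin: centre of its underside
- flux_bottle: White bottle with a red cap, 36 x 108 mm, loose bystander at the back; origin: centre of its underside
- blue_box: Small blue power unit standing upright, 46 x 80 x 105 mm, loose bystander at the back; origin: centre of its underside
- push_button_1: White push-button insert standing upright, 21 x 23 x 38 mm, loose bystander at the left; origin: centre of its underside

How it is judged:
By the outcome, as a careful person would: the job done as asked, in the order asked, and still so for the second after the job is handed in, with the robot touching nothing.
Of unit_1, unit_2, unit_3 only 2 to 3 are there at a start; the rules pass over those that are not, and their reading is None.
At some moment in a run one of door_1, door_2, door_3, unit_1, unit_2, unit_3 may be knocked a few centimetres aside while the robot is not near it.
It also fails if it takes over 210 s, if anything falls off the work surface, if the arm or the gripper's body presses on something with over 40 N, if the wrist force passes 120 N, or if a joint passes its speed limit or range.

## Robot

A 6-joint arm with a two-finger parallel gripper is mounted at the origin on a cart in front of the work surface, level with it; the furniture and walls round the work are solid. World frame = base frame: x ahead of the robot, y to its left, z up, the work surface at z = 0. Lengths are in mm, angles in degrees, forces in N, time in s.
With the tool pointing down it reaches from about 350 to 850 mm from the base axis. Payload 8.1 kg.
Tool frame: the origin (TCP) lies midway between the tips of the shut fingers; the grasp point (between the pads) lies 19 mm behind it; z points along the fingers, y is the line along which they close (so a half turn about z gives the same grasp; the last joint's range is limited). The gripper opens to 85 mm and grips with 20 to 120 N. Pads are 22 mm wide; open, the fingers measure 114 mm over their backs; the gripper's body (76 mm by 85 mm) begins 54 mm behind the grasp point. The pads swing forward as they close: fully open they stand 13 mm farther back than shut.
Start: joints at [-71.872, 7.471, 85.268, -0, 87.261, -4.893], TCP at [234.665, -552.211, 231.292] pointing down, gripper open.
Joint ranges: [-169.43, 169.43], [-51.17, 129.36], [1.28, 143.12], [-76.62, 256.62], [0, 156.53], [-152.29, 152.29]. Speed limits (degrees/s): [136.94, 136.94, 159.86, 180, 180, 180].

## Interface

Orientations are given as [roll, pitch, yaw] about the fixed x, y, z axes, in that order (R = Rz(yaw) Ry(pitch) Rx(roll)).
In Python, from bench import r, eyes, hand_in gives the robot as it stands (r), with the cameras (eyes) and the job as plain functions.
- The arm moves only by the shell command python3 steer.py 'ROWS' [FORCE]. ROWS is 1 to 8 rows, parted by a bar, with the numbers parted by commas; each row has 7 numbers: a rotation vector rx, ry, rz in degrees, then dx, dy, dz in mm, then the finger opening in mm; each row is the pose to reach, as a shift and turn from the pose commanded when the command began, along the tool's axes at that moment; what a row does not reach only later rows make up. A row lasts 1/8 s, in which the tool goes at most 62.5 mm and 10.7 degrees, less where a joint would pass 70% of its speed; a pose out of reach is approached as far as the arm can. The fingers move at their own pace and stop on an object; FORCE is the grip in N (left out, the last holds). Time passes only in rows, so rows that do not move let the fingers close. It prints the time, the measured TCP pose, the force, the opening and the grip force at its end. Input that does not fit is refused with a message, and nothing moves.
- r.sense(): the state, without advancing time (a new reading comes with each control period).
- eyes.snapshot(name): name is "scene" or "top"; returns a dict with "pixels" (480x640x3 uint8, blue, green, red), "fx", "fy", "cx", "cy" (pixels), "D" ([k1, k2, p1, p2, k3] as OpenCV has them; the pictures are not rectified), "pose" (4x4, takes a point from camera to world coordinates). Camera axes: x right, y up, looking along -z (the intrinsics and any distortion apply to the point x, -y, -z); pixel columns grow to the right and rows downward; lengths in mm; the calibration is good to about 2 mm. A picture is of the moment at which its call begins. There is no depth.
- hand_in(): hands the job in; it is judged then, once.
The state is a dict: "time": time; "joint_pos": joint angles; "qd": joint speeds; "joint_efforts": joint torques, N m; "tool_pos": TCP position; "tcp_rot": TCP orientation; "ft_force": force on the tool from outside, world axes, zero at the start; "wrist_torque": the same for the moment, N m; "finger_gap": finger opening in mm; "grip_force": force on a finger pad.
Only numpy, scipy, OpenCV 4.12 (cv2) and the standard library are available. Lean on these libraries where they do the work, as an engineer would, in place of code of your own. Each camera call takes 0.05 s, during which the arm holds its last target. There are 200 camera calls.

## Working session

There is one attempt and no reset: what is moved stays moved. The work goes in short steps, Python scripts to look and compute and a shell command to move; the robot and the scene stay as the last step left them, time stands still between calls to the robot, and variables do not carry over. Pictures are saved under pics/ and viewed, at most 14 in all, crops included, and the job is handed in when it is done.

```bash
ls; mkdir -p pics
python3 - <<'E'
from bench import r, eyes, hand_in
import cv2
for n in("scene","top"):
    s=eyes.snapshot(n); cv2.imwrite(f"pics/{n}0.png",s["pixels"]); print(n,s["fx"],s["fy"],s["cx"],s["cy"],s["D"]); print(s["pose"])
print(r.sense())
E
```

```text
bench.py
pics
steer.py
scene 545.7684956749182 545.7684956749182 317.8914241765763 236.63965346528536 [-0.01963375  0.          0.          0.          0.        ]
[[-7.51104360e-01  3.24333681e-01 -5.75021654e-01 -2.40729751e+02]
 [-6.59977645e-01 -3.90634973e-01  6.41742803e-01  8.97529576e+02]
 [-1.64847624e-02  8.61517255e-01  5.07460611e-01  7.31928492e+02]
 [ 0.00000000e+00  0.00000000e+00  0.00000000e+00  1.00000000e+00]]
top 472.31218460752785 472.31218460752785 320.94465589109205 238.26092924719947 [-0.08768132  0.          0.          0.          0.        ]
[[ 1.44566237e-02  9.97152083e-01 -7.40184337e-02  4.80266956e+02]
 [-9.99618192e-01  1.61562620e-02  2.24153112e-02  4.37487574e+01]
 [ 2.35473355e-02  7.36661231e-02  9.97004927e-01  1.00796871e+03]
 [ 0.00000000e+00  0.00000000e+00  0.00000000e+00  1.00000000e+00]]
{'time': 0.1, 'joint_pos': array([-7.18731180e+01,  7.51293533e+00,  8.53226769e+01, -1.36699614e-03,
        8.72616784e+01, -4.89254626e+00]), 'qd': array([ 0.02148321, -0.14515495, -0.15022083, -0.0327908 , -0.08138259,
        0.11620082]), 'joint_efforts': array([ 1.15459112e-03, -5.70948958e+01, -5.01944876e+01, -5.32289766e-05,
        8.04552867e-03, -4.31722515e-05]), 'tool_pos': array([ 234.48885241, -551.74380311,  230.33035015]), 'tcp_rot': array([-1.79902947e+02, -6.93730207e-03,  2.30194888e+01]), 'ft_force': array([-0.37394857, -0.71076485,  0.07413344]), 'wrist_torque': array([-0.01542328,  0.00478404, -0.00420087]), 'grip_force': 0.0, 'finger_gap': 85.08552711033683}
```

View pics/scene0.png

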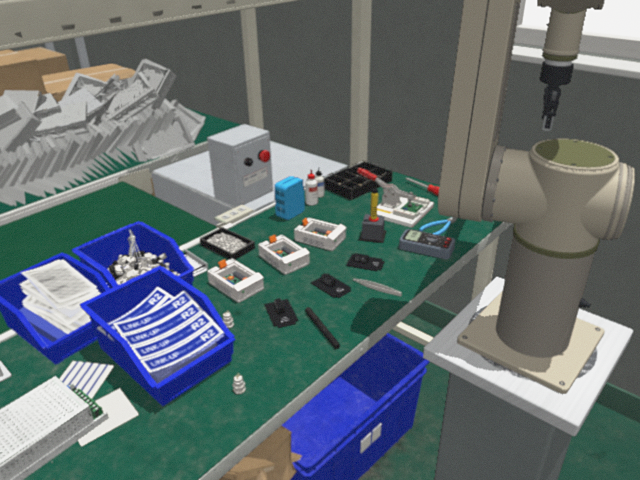

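View pics/top0.png

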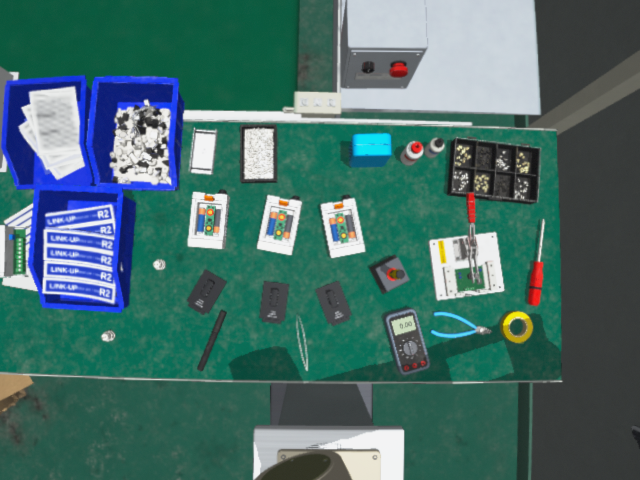

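The top view shows three units at about (208,220), (279,224) and (343,228). The doors are at (206,292), (275,302) and (334,302), and the stand with the tester is at (390,274).

```bash
cat > h.py <<'E'
from bench import r, eyes, hand_in
import numpy as np, cv2
from scipy.spatial.transform import Rotation as R
def K(s): return np.array([[s["fx"],0,s["cx"]],[0,s["fy"],s["cy"]],[0,0,1.]])
F=np.diag([1,-1,-1.])
def proj(s,P):
    P=np.atleast_2d(np.array(P,float)); T=s["pose"]
    q=(P-T[:3,3])@T[:3,:3]@F
    return cv2.projectPoints(q.reshape(-1,1,3),np.zeros(3),np.zeros(3),K(s),np.array(s["D"]))[0].reshape(-1,2)
def back(s,uv,z):
    uv=np.atleast_2d(np.array(uv,float)); T=s["pose"]
    n=cv2.undistortPoints(uv.reshape(-1,1,2),K(s),np.array(s["D"])).reshape(-1,2)
    d=np.c_[n,np.ones(len(n))]@F@T[:3,:3].T
    k=(np.broadcast_to(z,len(n))-T[2,3])/d[:,2]
    return T[:3,3]+d*k[:,None]
def crop(s,name,x0,y0,x1,y1,f):
    cv2.imwrite(name,cv2.resize(s["pixels"][y0:y1,x0:x1],None,fx=f,fy=f,interpolation=cv2.INTER_CUBIC))
E
python3 - <<'E'
from h import *
s=eyes.snapshot("top"); crop(s,"pics/t1.png",175,180,375,330,4)
s=eyes.snapshot("scene"); crop(s,"pics/s1.png",200,180,400,330,4)
E
```

```text
(no output)
```

View pics/t1.png

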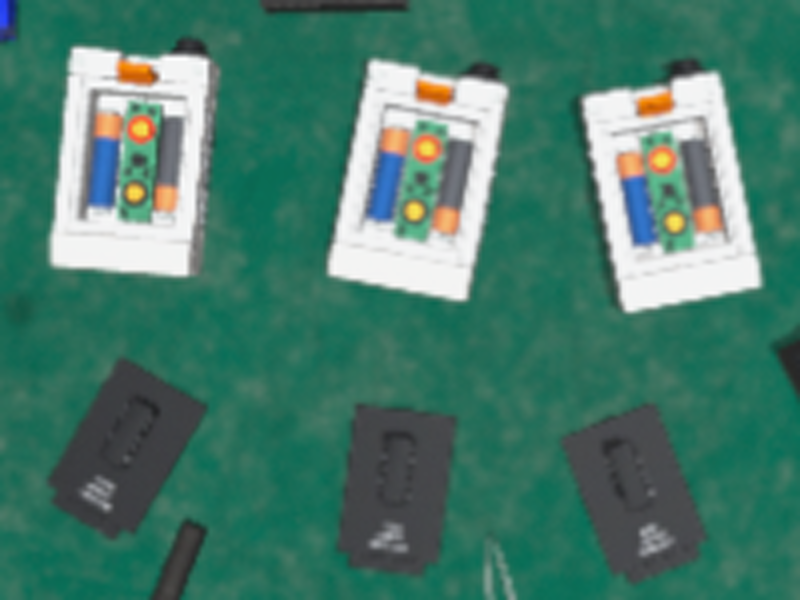

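View pics/s1.png

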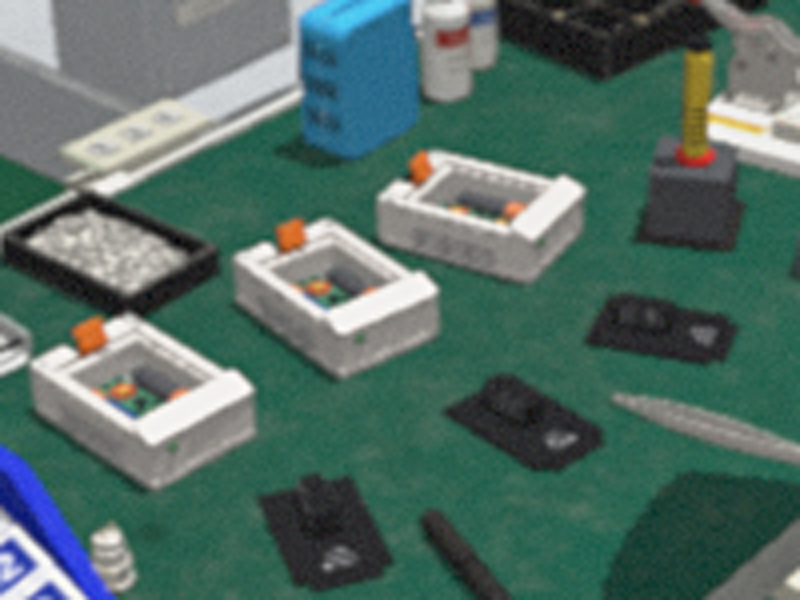

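The crops show each unit's hood at its near end, the orange catch at the far end, and the pads on the centre line. The doors lie lip-near. Next I'll fit 3D silhouettes to both cameras.

```bash
cat > fit.py <<'E'
from h import *
from scipy.optimize import minimize
def box(x0,x1,y0,y1,z0,z1): return np.array([[x,y,z] for x in(x0,x1) for y in(y0,y1) for z in(z0,z1)],float)
DOOR=[box(-35.5,43,-27,27,0,4),box(-43,-35.5,-20,20,0,3),box(-6,30,-7,7,4,21)]
UNIT=[box(-56,56,-36,36,0,34),box(-56,-40,-36,36,0,40)]
U=4
def fmask(s,kind):
    im=cv2.resize(s["pixels"],None,fx=U,fy=U,interpolation=cv2.INTER_CUBIC).astype(int)
    b,g,rr=im[...,0],im[...,1],im[...,2]
    m=(g-np.maximum(b,rr)*1.0<14)&(im.max(2)<110) if kind=="door" else (im.min(2)>105)
    return m.astype(np.uint8)
def wpts(parts,p,z=0):
    c,sn=np.cos(p[2]),np.sin(p[2]); M=np.array([[c,-sn,0],[sn,c,0],[0,0,1]])
    return [q@M.T+[p[0],p[1],z] for q in parts]
def fitobj(views,kind,p0,z=0,hold=False):
    parts=DOOR if kind=="door" else UNIT
    data=[]
    for s in views:
        uv=np.vstack([proj(s,q) for q in wpts(parts,p0,z)]); a=np.floor(uv.min(0)-6).astype(int)*U; b=np.ceil(uv.max(0)+6).astype(int)*U
        m=fmask(s,kind)[a[1]:b[1],a[0]:b[0]].copy()
        cs,_=cv2.findContours(m,cv2.RETR_EXTERNAL,cv2.CHAIN_APPROX_NONE)
        c=max(cs,key=cv2.contourArea); f=np.zeros_like(m); cv2.drawContours(f,[c],-1,1,-1); data.append((s,a,f))
    def cost(p,full=False):
        t=[]
        for s,a,f in data:
            m=np.zeros_like(f)
            for q in wpts(parts,p,z):
                uv=(proj(s,q)+.5)*U-.5-a
                cv2.fillConvexPoly(m,cv2.convexHull(np.round(uv*16).astype(np.int32)),1,shift=4)
            t.append((m!=f).sum()/f.sum())
        return t if full else sum(t)
    p0=np.array(p0,float)
    sx=np.vstack([p0]+[p0+d for d in np.diag([6,6,.08])])
    o=minimize(cost,p0,method="Nelder-Mead",options=dict(initial_simplex=sx,xatol=.02,fatol=1e-5))
    sx=np.vstack([o.x]+[o.x-d for d in np.diag([3,3,.05])])
    o=minimize(cost,o.x,method="Nelder-Mead",options=dict(initial_simplex=sx,xatol=.02,fatol=1e-5))
    return o.x,cost(o.x,True)
def pads(s,p):
    "yellow pad centroids near predicted; returns world pts at z=16"
    out=[]
    for lx in(-16,18):
        c=wpts([np.array([[lx,0,16.]])],p)[0]; uv=proj(s,c)[0]
        n=4;x,y=np.round(uv).astype(int); im=s["pixels"][y-n:y+n+1,x-n:x+n+1].astype(float)
        w=np.clip(np.minimum(im[...,1],im[...,2])-im[...,0]-60,0,None)*(im[...,1]>150)
        g=np.mgrid[-n:n+1,-n:n+1]; out.append(back(s,[(x+(g[1]*w).sum()/w.sum(),y+(g[0]*w).sum()/w.sum())],16)[0])
    return np.array(out)
E
cat > m.py <<'E'
from fit import *
t=eyes.snapshot("top"); sc=eyes.snapshot("scene")
px=lambda a:[((u+.5)/4-.5+175,(v+.5)/4-.5+180) for u,v in a]
for k,z,near,far in [("unit",37,(122,270),(140,51)),("unit",37,(397,288),(438,72)),("unit",37,(693,300),(650,85)),
   ("door",2,(94,525),(165,382)),("door",2,(385,572),(405,412)),("door",2,(660,575),(610,420))]:
    a,b=back(t,px([near,far]),z)[:,:2]; d=b-a; p0=[*((a+b)/2),np.arctan2(d[1],d[0])]
    for n,v in(("top",[t]),("sc",[sc]),("both",[t,sc])):
        p,c=fitobj(v,k,p0); print(k,n,p[:2].round(1),np.degrees(p[2]).round(1),np.round(c,3),end=" | ")
    print()
    if k=="unit":
        q=pads(t,p); d=q[1]-q[0]; print("  pads",q.round(1)[:,:2].tolist(),np.hypot(*d[:2]).round(1),np.degrees(np.arctan2(d[1],d[0])).round(1),"pred",np.round(wpts([np.array([[-16,0,0],[18,0,0.]])],p)[0][:,:2],1).tolist())
crop(t,"pics/st.png",365,245,425,295,10)
E
python3 m.py
```

```text
unit top [586.9 259.9] -3.2 [0.028] | unit sc [589.4 258.2] -3.9 [0.089] | unit both [588.2 259.3] -3.6 [0.037 0.106] | 
  pads [[572.1, 259.5], [606.2, 257.5]] 34.2 -3.4 pred [[572.2, 260.4], [606.1, 258.2]]
unit top [579.7 109.6] -9.9 [0.036] | unit sc [581.9 107.5] -10.3 [0.079] | unit both [581.2 108.6] -10.0 [0.047 0.088] | 
  pads [[564.9, 111.7], [598.2, 105.7]] 33.9 -10.1 pred [[565.5, 111.3], [598.9, 105.4]]
unit top [575.8 -23. ] 12.1 [0.034] | unit sc [578.8 -24. ] 12.0 [0.042] | unit both [577.4 -23.2] 11.8 [0.044 0.054] | 
  pads [[561.1, -25.6], [594.3, -18.3]] 34.0 12.4 pred [[561.7, -26.5], [595.0, -19.6]]
door top [435.9 264.6] -29.1 [0.012] | door sc [434.9 266. ] -28.9 [0.033] | door both [435.7 265.1] -28.7 [0.022 0.042] | 
door top [417.8 119.5] -6.4 [0.014] | door sc [416.9 120.3] -6.7 [0.037] | door both [417.7 119.7] -6.0 [0.018 0.041] | 
door top [417.2  -7.6] 22.1 [0.015] | door sc [416.8  -7.2] 22.7 [0.044] | door both [416.8  -7.6] 22.3 [0.019 0.046] |
```

View pics/st.png

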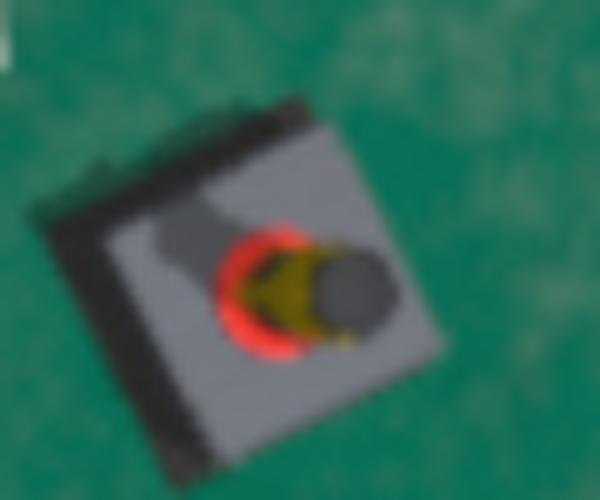

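Run:
```python
from h import *
t=eyes.snapshot("top"); s=eyes.snapshot("scene")
a=cv2.resize(t["pixels"][262:286,380:412],None,fx=20,fy=20,interpolation=cv2.INTER_LANCZOS4)
b=cv2.resize(s["pixels"][184:230,360:390],None,fx=10,fy=10,interpolation=cv2.INTER_LANCZOS4)
c=np.zeros((480,950,3),np.uint8); c[:480,:640]=a; c[:460,645:945]=b
cv2.imwrite("pics/st2.png",cv2.resize(cv2.convertScaleAbs(c,alpha=1.6),(800,404)))
P=lambda q:[(365+(u+.5)/10-.5,245+(v+.5)/10-.5) for u,v in q]
k=back(t,P([(108,240),(330,125),(445,345),(218,465)]),50); print(k.round(1),k.mean(0)); print(back(t,P([(281,292)]),54))
print("cap",back(t,P([(357,292)]),136))
d=k[1]-k[0];print(np.degrees(np.arctan2(d[1],d[0])),np.linalg.norm(d))
```

```text
[[ 491.4  -89.3   50. ]
 [ 515.5 -134.7   50. ]
 [ 471.  -158.6   50. ]
 [ 446.1 -112.1   50. ]] [ 480.9886682  -123.68950761   50.        ]
[[ 481.32103238 -124.10968303   54.        ]]
cap [[ 481.4053995  -123.88801739  136.        ]]
-62.10476832875734 51.380188566058436
```

View pics/st2.png

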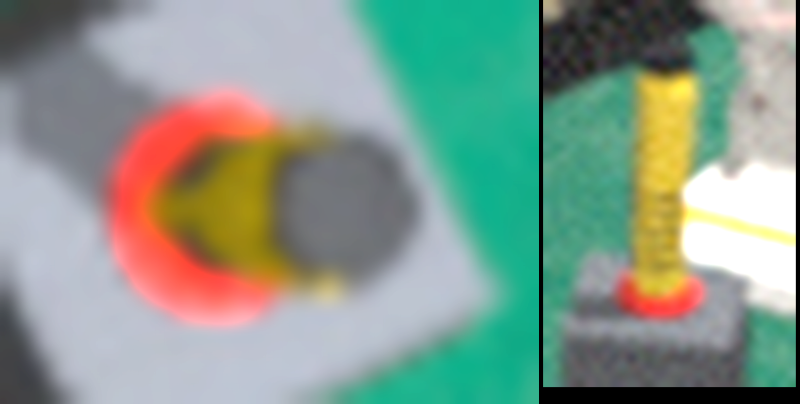

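The tester stands at about (481.3, -124). Its handle has a corner pointing along +y, so its sides lie at about 45-50°, and I'll pinch at tool yaw 48.

```bash
cat > pl.py <<'E'
from h import *
import sys
def plan(pos,rpy,show=True,R1=None):
    s=r.sense(); R0=R.from_euler("xyz",s["tcp_rot"],degrees=True); R1=R1 or R.from_euler("xyz",rpy,degrees=True)
    rv=np.degrees((R0.inv()*R1).as_rotvec()); d=R0.inv().apply(np.array(pos)-s["tool_pos"])
    if show: print("rv",rv.round(1),"d",d.round(1),"n",max(np.linalg.norm(d)/62.5,np.linalg.norm(rv)/10.7).round(1))
    return rv,d
if __name__=="__main__":
    a=[float(v) for v in sys.argv[1:]]; plan(a[:3],a[3:6])
E
python3 pl.py 481.3 -124 175 180 0 48
```

```text
rv [ -0.  -0. -25.] d [ 394.5 -297.6   56.2] n 8.0
```

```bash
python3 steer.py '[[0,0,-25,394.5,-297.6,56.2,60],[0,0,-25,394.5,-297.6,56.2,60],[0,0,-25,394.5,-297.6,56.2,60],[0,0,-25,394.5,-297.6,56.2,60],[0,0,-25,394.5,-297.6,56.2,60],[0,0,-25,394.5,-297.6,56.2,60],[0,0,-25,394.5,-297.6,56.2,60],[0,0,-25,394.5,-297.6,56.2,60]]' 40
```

```text
refused: ROWS must be rows parted by a bar, with the numbers parted by commas. Nothing was moved.
```

Refused on format, not on reach. It needs rows parted by a bar, with the numbers parted by commas.

```bash
python3 steer.py '0,0,-25,394.5,-297.6,56.2,60 | 0,0,-25,394.5,-297.6,56.2,60 | 0,0,-25,394.5,-297.6,56.2,60 | 0,0,-25,394.5,-297.6,56.2,60 | 0,0,-25,394.5,-297.6,56.2,60 | 0,0,-25,394.5,-297.6,56.2,60 | 0,0,-25,394.5,-297.6,56.2,60 | 0,0,-25,394.5,-297.6,56.2,60' 40; python3 steer.py '0,0,0,0,0,0,60 | 0,0,0,0,0,0,60'; python3 pl.py 481.3 -124 81 180 0 48; python3 m.py|grep -v pads
```

```text
time: 1.4
tool_pos: [482.3, -122.1, 175.3]
tcp_rot: [179.9, -0.0, 48.0]
ft_force: [0.8, -0.9, -0.0]
finger_gap: 59.9
grip_force: 0.0
time: 1.65
tool_pos: [481.3, -123.9, 175.1]
tcp_rot: [180.0, 0.0, 48.1]
ft_force: [0.4, -1.4, 0.1]
finger_gap: 60.1
grip_force: 0.0
rv [0.  0.  0.1] d [-0.1  0.  94.1] n 1.5
unit top [586.9 259.9] -3.2 [0.029] | unit sc [589.2 258.2] -3.6 [0.088] | unit both [587.6 259.5] -3.4 [0.034 0.108] | 
unit top [579.7 109.6] -9.9 [0.036] | unit sc [582.  107.7] -10.1 [0.065] | unit both [581.2 108.6] -10.2 [0.046 0.074] | 
unit top [576. -23.] 11.5 [0.025] | unit sc [579.1 -23.3] 11.0 [0.055] | unit both [577.7 -22.7] 11.3 [0.033 0.062] | 
door top [435.9 264.6] -29.1 [0.011] | door sc [435.  265.6] -29.5 [0.027] | door both [435.6 265.2] -29.4 [0.023 0.033] | 
door top [417.3 118.1] -6.9 [0.233] | door sc [415.7 117.2] -4.2 [0.429] | door both [417.  118.1] -7.7 [0.233 0.432] | 
door top [417.1  -7.8] 21.5 [0.152] | door sc [416.5  -7.4] 20.5 [0.435] | door both [416.9  -7.8] 21.2 [0.152 0.437] |
```

```bash
python3 steer.py '0,0,0,0,0,50,60 | 0,0,0,0,0,94,60 | 0,0,0,0,0,94,60 | 0,0,0,0,0,94,14 | 0,0,0,0,0,94,14 | 0,0,0,0,0,94,14 | 0,0,0,0,0,94,14 | 0,0,0,0,0,94,14' 40; python3 steer.py '0,0,0,0,0,0,14 | 0,0,0,0,0,0,14 | 0,0,0,0,0,-40,14 | 0,0,0,0,0,-75,14 | 0,0,0,0,0,-75,14'
python3 - <<'E'
from h import *
t=eyes.snapshot("top"); crop(t,"pics/g1.png",330,210,450,300,6)
E
```

```text
time: 2.75
tool_pos: [482.3, -124.2, 83.0]
tcp_rot: [179.9, -0.0, 48.0]
ft_force: [-3.7, 1.5, 6.8]
finger_gap: 15.3
grip_force: 39.9
time: 3.38
tool_pos: [484.1, -125.0, 160.7]
tcp_rot: [179.6, -0.2, 48.0]
ft_force: [0.4, 0.4, -0.9]
finger_gap: 15.6
grip_force: 39.1
```

View pics/g1.png

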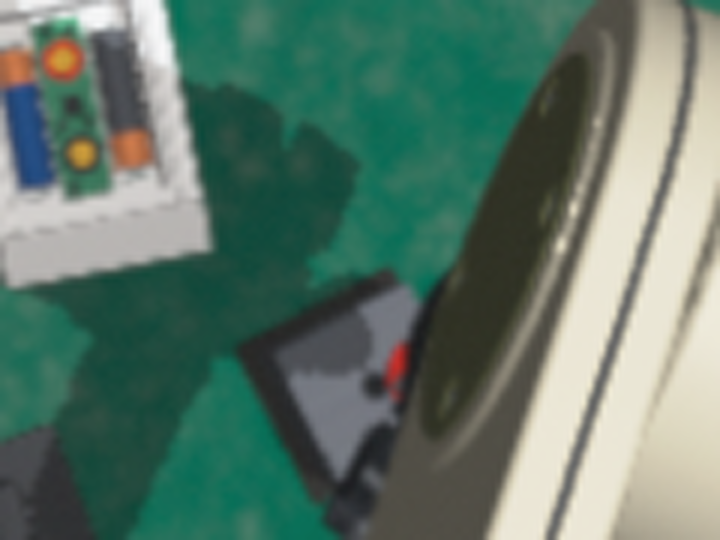

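The grip holds at 15.6 mm on the handle, the tester is out of the stand, and the tip sits about 78 mm below the TCP. Next I'll hover over unit 1's black pad.

```bash
python3 pl.py 572.1 260 160 180 0 48
```

```text
rv [ 0.2 -0.1  0. ] d [ 345.6 -190.8   -1.9] n 6.3
```

```bash
python3 steer.py '0.2,-0.1,0,345.6,-190.8,-2,14 | 0.2,-0.1,0,345.6,-190.8,-2,14 | 0.2,-0.1,0,345.6,-190.8,-2,14 | 0.2,-0.1,0,345.6,-190.8,-2,14 | 0.2,-0.1,0,345.6,-190.8,-2,14 | 0.2,-0.1,0,345.6,-190.8,-2,14 | 0.2,-0.1,0,345.6,-190.8,-2,14 | 0.2,-0.1,0,345.6,-190.8,-2,14' >/dev/null; python3 steer.py '0,0,0,0,0,20,14 | 0,0,0,0,0,40,14 | 0,0,0,0,0,50,14 | 0,0,0,0,0,50,14 | 0,0,0,0,0,50,14'
python3 - <<'E'
from h import *
t=eyes.snapshot("top"); s=eyes.snapshot("scene")
a=cv2.resize(t["pixels"][180:260,175:255],None,fx=5,fy=5,interpolation=cv2.INTER_CUBIC)
uv=proj(s,[[572,260,25]])[0].astype(int); x,y=uv-30; print(x,y)
b=cv2.resize(s["pixels"][y:y+50,x:x+50],None,fx=8,fy=8,interpolation=cv2.INTER_CUBIC)
cv2.imwrite("pics/h1.png",np.hstack([a,b]))
E
```

```text
time: 5.05
tool_pos: [570.9, 260.5, 108.7]
tcp_rot: [-179.8, 0.1, 48.0]
ft_force: [0.4, -0.3, 0.3]
finger_gap: 15.4
grip_force: 39.1
209 249
```

View pics/h1.png

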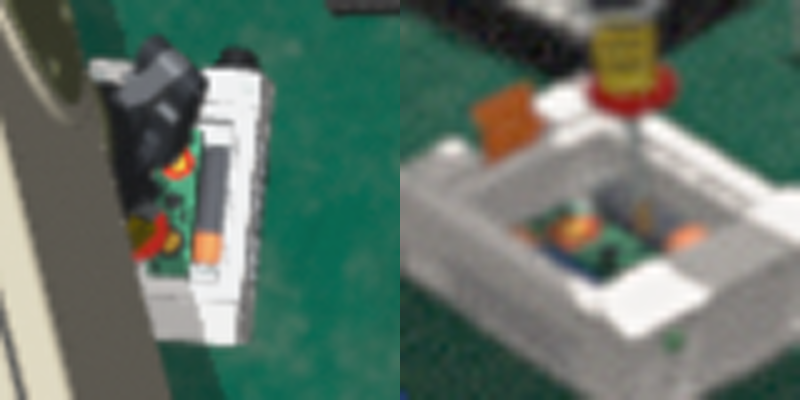

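Run:
```python
from h import *
s=eyes.snapshot("scene"); t=eyes.snapshot("top")
p=r.sense()["tool_pos"]; x,y=p[:2]
for n,S,o,f in(("sc",s,(209,249),8),("top",t,(175,180),5)):
    for l,P in(("tip",[x,y,p[2]-78]),("guard",[x,y,p[2]-78+47]),("pin top",[x,y,p[2]-66]),("red",[606.2,257.9,16]),("black",[572.1,260,16])):
        print(n,l,((proj(S,[P])[0]-o+.5)*f).round(0))
```

```text
sc tip [244. 231.]
sc guard [229.  91.]
sc pin top [241. 195.]
sc red [175. 224.]
sc black [249. 272.]
top tip [158. 241.]
top guard [132. 229.]
top pin top [151. 238.]
top red [175. 161.]
top black [167. 242.]
```

The tip and guard in the scene view match the predictions to about 0.5 px, so I'll touch black, rest for over 1 s, then do red.

```bash
python3 pl.py 572.1 260 91 180 0 48
```

```text
rv [-0.2  0.   0. ] d [ 0.1  1.4 18. ] n 0.3
```

```bash
python3 steer.py '-0.2,0,0,0,1.4,7,14 | -0.2,0,0,0,1.4,13,14 | -0.2,0,0,0,1.4,18,14 | -0.2,0,0,0,1.4,18,14 | -0.2,0,0,0,1.4,18,14 | -0.2,0,0,0,1.4,18,14 | -0.2,0,0,0,1.4,18,14 | -0.2,0,0,0,1.4,18,14';python3 steer.py '0,0,0,0,0,0,14 | 0,0,0,0,0,0,14 | 0,0,0,0,0,0,14 | 0,0,0,0,0,0,14 | 0,0,0,0,0,0,14'
python3 - <<'E'
from h import *
s=eyes.snapshot("scene"); crop(s,"pics/c1.png",209,249,259,299,8)
E
python3 pl.py 606.2 257.9 91 180 0 48
```

```text
time: 6.25
tool_pos: [571.4, 259.6, 90.1]
tcp_rot: [-180.0, 0.1, 48.0]
ft_force: [-1.1, -0.3, 0.9]
finger_gap: 15.4
grip_force: 39.4
time: 6.88
tool_pos: [571.4, 259.6, 90.1]
tcp_rot: [-180.0, 0.1, 48.0]
ft_force: [-0.3, -0.3, 0.9]
finger_gap: 15.6
grip_force: 39.4
rv [-0.   0.1  0. ] d [21.9 27.  -0.9] n 0.6
```

View pics/c1.png

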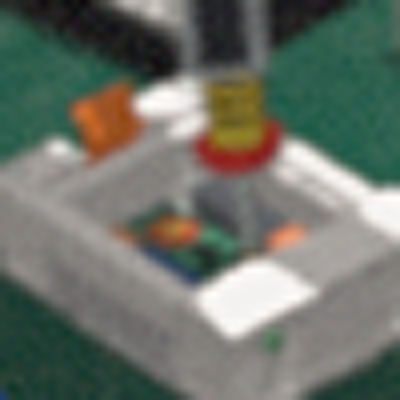

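```bash
python3 steer.py '0,0,0,0,0,0,14 | 0,0,0,0,0,0,14 | 0,0,0,0,0,0,14';python3 steer.py '0,0,0,0,0,-14,14 | 0,0,0,0,0,-14,14 | 0,0,0,0,0,-14,14 | 0,0,0,0,0,-14,14'; python3 steer.py '0,0,0,0,0,0,14 | 0,0,0,0,0,0,14'; python3 pl.py 606.2 257.9 104 180 0 48
```

```text
time: 7.3
tool_pos: [571.5, 259.6, 90.1]
tcp_rot: [180.0, 0.1, 48.0]
ft_force: [-0.9, -0.6, 0.7]
finger_gap: 15.6
grip_force: 39.4
time: 7.8
tool_pos: [571.3, 259.6, 103.8]
tcp_rot: [-180.0, 0.1, 48.0]
ft_force: [-0.7, -0.8, -0.9]
finger_gap: 15.4
grip_force: 39.2
time: 8.05
tool_pos: [571.3, 259.6, 103.8]
tcp_rot: [-180.0, 0.1, 48.0]
ft_force: [0.3, 0.1, -0.5]
finger_gap: 15.5
grip_force: 39.2
rv [-0.   0.1  0. ] d [22.1 27.  -0.2] n 0.6
```

Contact was about 1.4 N (0.8 against a -0.6 baseline), so the touch was good. Next is red.

```bash
python3 steer.py '0,0,0,22,27,0,14 | 0,0,0,22,27,0,14 | 0,0,0,22,27,0,14 | 0,0,0,22,27,5,14 | 0,0,0,22,27,10,14 | 0,0,0,22,27,13.7,14 | 0,0,0,22,27,13.7,14 | 0,0,0,22,27,13.7,14';python3 steer.py '0,0,0,0,0,0,14 | 0,0,0,0,0,0,14 | 0,0,0,0,0,0,14 | 0,0,0,0,0,0,14 | 0,0,0,0,0,0,14 | 0,0,0,0,0,0,14 | 0,0,0,0,0,0,14 | 0,0,0,0,0,0,14';python3 steer.py '0,0,0,0,0,0,14';python3 steer.py '0,0,0,0,0,-50,14 | 0,0,0,0,0,-70,14 | 0,0,0,0,0,-70,14 | 0,0,0,0,0,-70,14'; python3 pl.py 565.2 111.5 160 180 0 48
python3 - <<'E'
from fit import *
t=eyes.snapshot("top");s=eyes.snapshot("scene")
for p0 in([580.5,109,-.174],[577,-23,.2]):
    p,c=fitobj([t],"unit",p0);print(p,c); 
    try: print(pads(t,p)[:,:2])
    except Exception as e: print(e)
E
```

```text
time: 9.05
tool_pos: [606.2, 258.0, 90.6]
tcp_rot: [180.0, 0.1, 48.0]
ft_force: [-0.0, 1.1, 0.8]
finger_gap: 15.3
grip_force: 39.5
time: 10.05
tool_pos: [606.3, 257.9, 90.4]
tcp_rot: [180.0, 0.1, 48.0]
ft_force: [-1.5, 0.7, 1.6]
finger_gap: 15.3
grip_force: 39.5
time: 10.18
tool_pos: [606.3, 257.9, 90.4]
tcp_rot: [-180.0, 0.1, 48.0]
ft_force: [-0.2, -0.3, 0.1]
finger_gap: 15.2
grip_force: 39.5
time: 10.68
tool_pos: [605.5, 257.7, 158.5]
tcp_rot: [-179.9, 0.2, 48.0]
ft_force: [0.1, 0.4, -1.4]
finger_gap: 15.3
grip_force: 39.2
rv [-0.1  0.2  0. ] d [-135.7   67.8   -1.1] n 2.4
[ 5.79564653e+02  1.09872591e+02 -1.77774389e-01] [np.float64(0.03020436009551276)]
[[564.87064336 111.6473217 ]
 [598.20206687 105.61555457]]
[ 5.75340180e+02 -2.32155397e+01  2.07975372e-01] [np.float64(0.02906539714357304)]
[[561.13790117 -25.66187786]
 [594.31419579 -18.30695668]]
```

```bash
python3 steer.py '0,0.2,0,-135.7,67.8,-1,14 | 0,0.2,0,-135.7,67.8,-1,14 | 0,0.2,0,-135.7,67.8,-1,14 | 0,0.2,0,-135.7,67.8,-1,14 | 0,0.2,0,-135.7,67.8,54,14 | 0,0.2,0,-135.7,67.8,54,14 | 0,0.2,0,-135.7,67.8,54,14 | 0,0.2,0,-135.7,67.8,54,14'; python3 pl.py 565.1 111.5 90.3 180 0 48
```

```text
time: 11.78
tool_pos: [567.4, 112.3, 108.8]
tcp_rot: [179.9, -0.2, 48.1]
ft_force: [0.4, -0.4, -0.1]
finger_gap: 15.4
grip_force: 39.2
rv [ 0.1 -0.2  0.1] d [-2.3 -1.2 18.5] n 0.3
```

```bash
python3 steer.py '0,0,0,0,0,0,14 | 0,0,0,0,0,0,14'; python3 pl.py 565.1 111.5 90.3 180 0 48
```

```text
time: 12.02
tool_pos: [566.5, 111.8, 107.6]
tcp_rot: [179.9, -0.2, 48.0]
ft_force: [-0.3, -0.8, -0.4]
finger_gap: 15.6
grip_force: 39.2
rv [ 0.1 -0.2  0. ] d [-1.2 -0.8 17.3] n 0.3
```

```bash
python3 steer.py '0,-0.2,0,-1.2,-0.8,6,14 | 0,-0.2,0,-1.2,-0.8,12,14 | 0,-0.2,0,-1.2,-0.8,17.3,14 | 0,-0.2,0,-1.2,-0.8,17.3,14 | 0,-0.2,0,-1.2,-0.8,17.3,14 | 0,-0.2,0,-1.2,-0.8,17.3,14 | 0,-0.2,0,-1.2,-0.8,17.3,14 | 0,-0.2,0,-1.2,-0.8,17.3,14';python3 steer.py '0,0,0,0,0,0,14 | 0,0,0,0,0,0,14 | 0,0,0,0,0,0,14 | 0,0,0,0,0,0,14 | 0,0,0,0,0,0,14 | 0,0,0,0,0,0,14'
python3 - <<'E'
from h import *
s=eyes.snapshot("scene"); x,y=(proj(s,[[565,111,25]])[0]-25).astype(int)
crop(s,"pics/c2.png",x,y,x+50,y+50,8)
E
python3 pl.py 598.4 105.5 104 180 0 48
```

```text
time: 13.02
tool_pos: [564.5, 111.4, 89.3]
tcp_rot: [-180.0, 0.1, 48.0]
ft_force: [-0.5, -0.9, 1.3]
finger_gap: 15.5
grip_force: 39.5
time: 13.78
tool_pos: [564.6, 111.4, 89.3]
tcp_rot: [180.0, 0.1, 48.0]
ft_force: [-1.5, -0.9, 0.6]
finger_gap: 15.6
grip_force: 39.6
rv [0.  0.1 0. ] d [ 18.2  29.1 -14.7] n 0.6
```

View pics/c2.png

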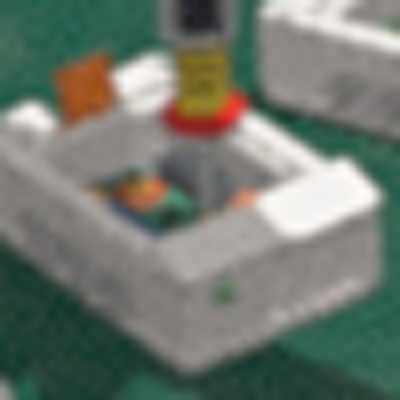

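The guard is at (205,112) over the black pad position and the tip is in the bay on the centre line. Continuing to red.

```bash
python3 steer.py '0,0,0,0,0,-15,14 | 0,0,0,0,0,-15,14 | 0,0,0,18.2,29.1,-15,14 | 0,0,0,18.2,29.1,-15,14 | 0,0,0,18.2,29.1,-15,14 | 0,0,0,18.2,29.1,-10,14 | 0,0,0,18.2,29.1,-5,14 | 0,0,0,18.2,29.1,-0.5,14';python3 steer.py '0,0,0,0,0,0,14 | 0,0,0,0,0,0,14 | 0,0,0,0,0,0,14 | 0,0,0,0,0,0,14 | 0,0,0,0,0,0,14 | 0,0,0,0,0,0,14 | 0,0,0,0,0,0,14 | 0,0,0,0,0,0,14';python3 steer.py '0,0,0,0,0,0,14 | 0,0,0,0,0,0,14 | 0,0,0,0,0,0,14';python3 steer.py '0,0,0,0,0,-50,14 | 0,0,0,0,0,-70,14 | 0,0,0,0,0,-70,14 | 0,0,0,0,0,-70,14'; python3 pl.py 561.3 -25.9 160 180 0 48
python3 - <<'E'
from fit import *
t=eyes.snapshot("top")
p,c=fitobj([t],"unit",[577,-23,.2]);print(p,c,pads(t,p)[:,:2])
E
```

```text
time: 14.82
tool_pos: [598.0, 105.6, 89.4]
tcp_rot: [-180.0, 0.1, 48.0]
ft_force: [-0.8, 0.8, 1.3]
finger_gap: 15.5
grip_force: 39.5
time: 15.82
tool_pos: [598.4, 105.5, 89.8]
tcp_rot: [180.0, 0.1, 48.0]
ft_force: [0.7, 0.8, 1.2]
finger_gap: 15.4
grip_force: 39.6
time: 16.2
tool_pos: [598.3, 105.4, 89.7]
tcp_rot: [180.0, 0.1, 48.0]
ft_force: [-1.3, -0.2, 1.1]
finger_gap: 15.3
grip_force: 39.6
time: 16.7
tool_pos: [597.5, 105.4, 157.9]
tcp_rot: [-179.9, 0.2, 48.0]
ft_force: [-1.0, 0.5, -0.9]
finger_gap: 15.4
grip_force: 39.3
rv [-0.1  0.2  0. ] d [-121.9   60.9   -1.7] n 2.2
[ 5.75733673e+02 -2.30421535e+01  2.08850150e-01] [np.float64(0.25619616593488326)] [[561.09260378 -25.57739048]
 [594.32400681 -18.16100131]]
```

```bash
python3 steer.py '0,0.2,0,-121.9,60.9,-1,14 | 0,0.2,0,-121.9,60.9,-1,14 | 0,0.2,0,-121.9,60.9,-1,14 | 0,0.2,0,-121.9,60.9,-1,14 | 0,0.2,0,-121.9,60.9,52,14 | 0,0.2,0,-121.9,60.9,52,14 | 0,0.2,0,-121.9,60.9,52,14 | 0,0.2,0,-121.9,60.9,52,14'; python3 steer.py '0,0,0,0,0,0,14 | 0,0,0,0,0,0,14'; python3 pl.py 561.3 -25.9 90.3 180 0 48
```

```text
time: 17.75
tool_pos: [563.7, -25.4, 110.2]
tcp_rot: [179.9, -0.2, 48.1]
ft_force: [-0.2, -0.1, -1.1]
finger_gap: 15.7
grip_force: 39.3
time: 18.0
tool_pos: [562.7, -25.9, 108.9]
tcp_rot: [179.9, -0.1, 48.0]
ft_force: [0.7, 0.2, -0.1]
finger_gap: 15.3
grip_force: 39.3
rv [ 0.1 -0.1  0. ] d [-0.9 -1.1 18.6] n 0.3
```

```bash
python3 steer.py '0,-0.1,0,-0.5,-0.8,6,14 | 0,-0.1,0,-0.5,-0.8,12,14 | 0,-0.1,0,-0.5,-0.8,18,14 | 0,-0.1,0,-0.5,-0.8,18,14 | 0,-0.1,0,-0.5,-0.8,18,14 | 0,-0.1,0,-0.5,-0.8,18,14 | 0,-0.1,0,-0.5,-0.8,18,14 | 0,-0.1,0,-0.5,-0.8,18,14';python3 steer.py '0,0,0,0,0,0,14 | 0,0,0,0,0,0,14 | 0,0,0,0,0,0,14 | 0,0,0,0,0,0,14 | 0,0,0,0,0,0,14 | 0,0,0,0,0,0,14 | 0,0,0,0,0,0,14'
python3 - <<'E'
from h import *
s=eyes.snapshot("scene"); x,y=(proj(s,[[565,-25,25]])[0]-25).astype(int)
crop(s,"pics/c3.png",x,y,x+50,y+50,8)
E
python3 pl.py 594.5 -18.5 104 180 0 48
```

```text
time: 19.0
tool_pos: [561.3, -25.7, 90.1]
tcp_rot: [180.0, -0.0, 48.0]
ft_force: [-1.2, -0.2, 1.3]
finger_gap: 15.9
grip_force: 39.7
time: 19.88
tool_pos: [561.2, -25.7, 90.0]
tcp_rot: [180.0, -0.0, 48.0]
ft_force: [1.2, 0.9, 1.2]
finger_gap: 15.7
grip_force: 39.7
rv [ 0. -0.  0.] d [ 27.6  19.9 -14. ] n 0.6
```

```bash
python3 steer.py '0,0,0,0,0,-14,14 | 0,0,0,0,0,-14,14 | 0,0,0,27.6,19.9,-14,14 | 0,0,0,27.6,19.9,-14,14 | 0,0,0,27.6,19.9,-14,14 | 0,0,0,27.6,19.9,-9,14 | 0,0,0,27.6,19.9,-4,14 | 0,0,0,27.6,19.9,0,14';python3 steer.py '0,0,0,0,0,0,14 | 0,0,0,0,0,0,14 | 0,0,0,0,0,0,14 | 0,0,0,0,0,0,14 | 0,0,0,0,0,0,14 | 0,0,0,0,0,0,14 | 0,0,0,0,0,0,14 | 0,0,0,0,0,0,14';python3 steer.py '0,0,0,0,0,0,14 | 0,0,0,0,0,0,14 | 0,0,0,0,0,0,14';python3 steer.py '0,0,0,0,0,-50,14 | 0,0,0,0,0,-80,14 | 0,0,0,0,0,-80,14 | 0,0,0,0,0,-80,14'; python3 pl.py 481.2 -124 168 180 0 48
```

```text
time: 20.92
tool_pos: [594.1, -18.6, 89.6]
tcp_rot: [-180.0, 0.0, 48.0]
ft_force: [-1.3, -0.7, 1.5]
finger_gap: 15.5
grip_force: 39.6
time: 21.92
tool_pos: [594.4, -18.5, 89.9]
tcp_rot: [-180.0, 0.0, 48.0]
ft_force: [-1.3, -0.6, 0.7]
finger_gap: 15.7
grip_force: 39.6
time: 22.3
tool_pos: [594.4, -18.5, 90.0]
tcp_rot: [-180.0, -0.0, 48.0]
ft_force: [-1.3, -0.5, 0.7]
finger_gap: 15.7
grip_force: 39.6
time: 22.8
tool_pos: [594.0, -18.4, 168.8]
tcp_rot: [-179.9, 0.0, 48.0]
ft_force: [-0.5, 0.4, -1.2]
finger_gap: 15.7
grip_force: 39.3
rv [-0.1  0.   0. ] d [-153.9  -13.2    0.9] n 2.5
```

```bash
python3 steer.py '0,0,0,-153.9,-13.2,1,14 | 0,0,0,-153.9,-13.2,1,14 | 0,0,0,-153.9,-13.2,1,14 | 0,0,0,-153.9,-13.2,1,14 | 0,0,0,-153.9,-13.2,1,14 | 0,0,0,-153.9,-13.2,25,14 | 0,0,0,-153.9,-13.2,25,14 | 0,0,0,-153.9,-13.2,25,14'; python3 steer.py '0,0,0,0,0,0,14 | 0,0,0,0,0,0,14';python3 pl.py 481.2 -124 138 180 0 48
python3 - <<'E'
from h import *
s=eyes.snapshot("scene");t=eyes.snapshot("top"); p=r.sense()["tool_pos"]
a=(proj(s,[[481,-124,60]])[0]-25).astype(int); b=(proj(t,[[481,-124,60]])[0]-25).astype(int)
c=np.hstack([cv2.resize(q["pixels"][o[1]:o[1]+50,o[0]:o[0]+50],None,fx=8,fy=8,interpolation=cv2.INTER_CUBIC) for q,o in((s,a),(t,b))])
cv2.imwrite("pics/st3.png",c)
for q,o,n in((s,a,"s"),(t,b,"t")):
    for l,P in(("tip",[p[0],p[1],p[2]-78]),("guard",[p[0],p[1],p[2]-31]),("hole",[481.2,-124,50])): print(n,l,((proj(q,[P])[0]-o+.5)*8).round())
    print(((proj(q,[[491.4,-89.3,50],[515.5,-134.7,50],[471,-158.6,50],[446.1,-112.1,50]])-o+.5)*8).round().tolist())
E
```

```text
time: 23.8
tool_pos: [482.1, -123.5, 145.2]
tcp_rot: [-180.0, 0.0, 48.1]
ft_force: [0.3, -0.3, -0.6]
finger_gap: 15.8
grip_force: 39.3
time: 24.05
tool_pos: [482.2, -124.1, 145.7]
tcp_rot: [179.9, -0.0, 48.0]
ft_force: [-0.1, -0.3, -0.3]
finger_gap: 15.3
grip_force: 39.3
rv [ 0.1 -0.   0. ] d [-0.6 -0.8  7.7] n 0.1
s tip [204. 188.]
s guard [210.  57.]
s hole [204. 236.]
[[114.0, 267.0], [140.0, 193.0], [292.0, 207.0], [271.0, 284.0]]
t tip [211. 207.]
t guard [246. 207.]
t hole [198. 210.]
[[63.0, 169.0], [240.0, 76.0], [333.0, 252.0], [151.0, 348.0]]
```

View pics/st3.png

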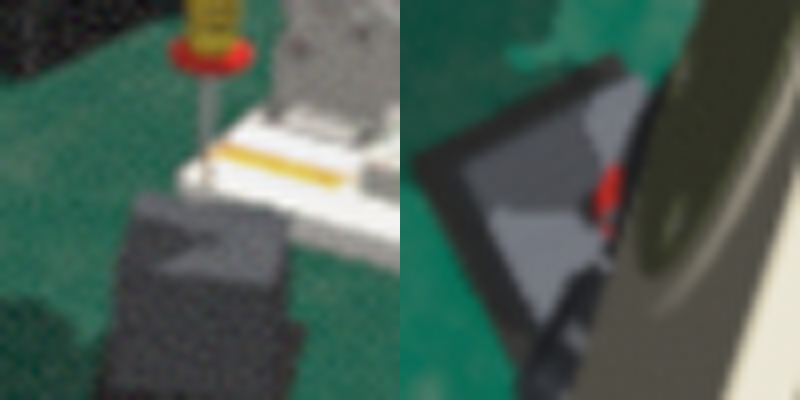

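Tip at (205,187) and stand corners match predictions, so I'll insert.

```bash
python3 steer.py '0,0,0,-0.6,-0.8,8,14 | 0,0,0,-0.6,-0.8,12,14 | 0,0,0,-0.6,-0.8,24,14 | 0,0,0,-0.6,-0.8,34,14 | 0,0,0,-0.6,-0.8,34,14'; python3 pl.py 481.2 -124 83.5 180 0 48
```

```text
time: 24.78
tool_pos: [479.7, -123.6, 109.4]
tcp_rot: [-179.9, 0.1, 48.0]
ft_force: [-0.2, 0.5, -0.5]
finger_gap: 15.6
grip_force: 39.3
rv [-0.1  0.1  0. ] d [ 0.7  1.5 25.9] n 0.4
```

```bash
python3 steer.py '0,0,0,0.4,1,10,14 | 0,0,0,0.4,1,18,14 | 0,0,0,0.4,1,23,14 | 0,0,0,0.4,1,23,14 | 0,0,0,0.4,1,23,14'; python3 pl.py 481.2 -124 83 180 0 48
```

```text
time: 25.4
tool_pos: [481.9, -124.4, 88.2]
tcp_rot: [180.0, -0.0, 48.0]
ft_force: [0.5, -0.6, -0.5]
finger_gap: 15.5
grip_force: 39.5
rv [ 0. -0.  0.] d [-0.2 -0.8  5.2] n 0.1
```

```bash
python3 steer.py '0,0,0,0,0,2,14 | 0,0,0,0,0,4,14 | 0,0,0,0,0,5,14 | 0,0,0,0,0,5,14 | 0,0,0,0,0,5,14'; python3 steer.py '0,0,0,0,0,0,30 | 0,0,0,0,0,0,40 | 0,0,0,0,0,0,40 | 0,0,0,0,0,0,40 | 0,0,0,0,0,-60,40 | 0,0,0,0,0,-120,40 | 0,0,0,0,0,-120,40 | 0,0,0,0,0,-120,40'; python3 -c "
from pl import *
t=np.radians(151); plan([435.6+12*np.cos(t+np.pi),265+12*np.sin(t+np.pi),200],[180,0,151])"
```

```text
time: 26.02
tool_pos: [481.8, -124.4, 83.0]
tcp_rot: [180.0, -0.0, 48.0]
ft_force: [0.6, 0.4, 0.4]
finger_gap: 15.5
grip_force: 39.6
time: 27.02
tool_pos: [481.8, -124.4, 202.9]
tcp_rot: [180.0, -0.0, 48.0]
ft_force: [0.5, 0.8, -1.1]
finger_gap: 39.7
grip_force: 0.0
rv [   0.    0. -103.] d [ 261.3 -283.1    2.8] n 9.6
```

```bash
python3 steer.py '0,0,-103,261,-283,3,40 | 0,0,-103,261,-283,3,40 | 0,0,-103,261,-283,3,40 | 0,0,-103,261,-283,3,40 | 0,0,-103,261,-283,3,40 | 0,0,-103,261,-283,3,40 | 0,0,-103,261,-283,3,40 | 0,0,-103,261,-283,3,40'>/dev/null; python3 steer.py '0,0,-23.5,0,0,0,40 | 0,0,-23.5,0,0,0,40 | 0,0,-23.5,0,0,0,40 | 0,0,-23.5,0,0,0,40'; python3 m.py
python3 - <<'E'
from h import *
t=eyes.snapshot("top");s=eyes.snapshot("scene"); print(r.sense()["joint_pos"].round(1))
c=np.hstack([t["pixels"][160:400,170:440],s["pixels"][160:400,190:460]]); cv2.imwrite("pics/a1.png",cv2.resize(c,None,fx=1.48,fy=1.48,interpolation=cv2.INTER_CUBIC))
E
```

```text
time: 28.52
tool_pos: [445.4, 258.7, 198.8]
tcp_rot: [-179.9, -0.1, 157.3]
ft_force: [-0.2, -0.9, -0.3]
finger_gap: 40.0
grip_force: 0.0
unit top [586.9 259.9] -3.2 [0.029] | unit sc [589.1 258.3] -3.6 [0.087] | unit both [588.  259.5] -3.5 [0.036 0.104] | 
  pads [[572.1, 259.5], [606.2, 257.4]] 34.2 -3.4 pred [[572.0, 260.4], [605.9, 258.3]]
unit top [579.7 109.6] -9.9 [0.036] | unit sc [581.8 107.6] -9.9 [0.057] | unit both [580.8 108.8] -9.9 [0.043 0.068] | 
  pads [[564.9, 111.6], [598.2, 105.7]] 33.9 -10.1 pred [[565.0, 111.6], [598.5, 105.7]]
unit top [575.8 -23. ] 12.0 [0.034] | unit sc [578.7 -23.8] 11.2 [0.042] | unit both [577.9 -23. ] 12.0 [0.044 0.05 ] | 
  pads [[561.1, -25.6], [594.3, -18.3]] 34.0 12.4 pred [[562.2, -26.3], [595.5, -19.3]]
door top [446.5 280.5] -20.3 [0.436] | door sc [471.1 269.6] -26.9 [0.387] | door both [469.7 270.2] -27.1 [0.506 0.392] | 
door top [417.8 119.5] -6.2 [0.014] | door sc [417.  120.1] -6.2 [0.03] | door both [417.7 119.6] -6.3 [0.016 0.04 ] | 
door top [417.2  -7.6] 21.9 [0.016] | door sc [416.3  -7.2] 22.2 [0.038] | door both [416.9  -7.6] 21.9 [0.017 0.043] | 
[ 24.4  -4.7 101.   -0.   83.8 -42.9]
```

View pics/a1.png

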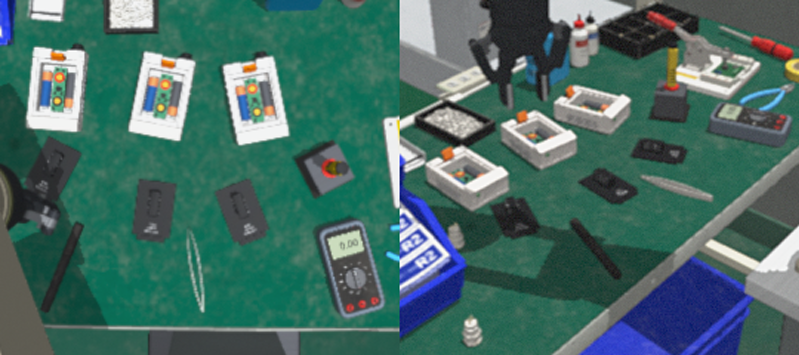

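The tester is back upright in its stand. Correct yaw and hover position over door 1.

```bash
python3 pl.py 446.2 259.1 60 180 0 151; python3 steer.py '0,0,0,0,0,0,40 | 0,0,0,0,0,0,40';  python3 pl.py 446.2 259.1 60 180 0 151
```

```text
rv [-0.  -0.   6.4] d [ -0.3   0.4 139.8] n 2.2
time: 28.98
tool_pos: [446.0, 259.0, 200.1]
tcp_rot: [180.0, 0.0, 157.4]
ft_force: [0.1, -0.3, -0.1]
finger_gap: 39.9
grip_force: 0.0
rv [0.  0.  6.4] d [-1.000e-01  2.000e-01  1.401e+02] n 2.2
```

```bash
python3 steer.py '0,0,6.4,0,0,60,40 | 0,0,6.4,0,0,120,40 | 0,0,6.4,0,0,150,40 | 0,0,6.4,0,0,150,40 | 0,0,6.4,0,0,150,40 | 0,0,6.4,0,0,150,40';  python3 pl.py 446.2 259.1 6.5 180 0 151
```

```text
time: 29.72
tool_pos: [447.7, 259.8, 52.4]
tcp_rot: [179.8, 0.1, 151.1]
ft_force: [-0.1, 0.4, 0.1]
finger_gap: 39.8
grip_force: 0.0
rv [0.2 0.1 0.1] d [ 1.1 -1.4 45.9] n 0.7
```

```bash
python3 steer.py '0,0,0,0.5,-0.5,25,40 | 0,0,0,0.5,-0.5,44,40 | 0,0,0,0.5,-0.5,44,40 | 0,0,0,0.5,-0.5,44,40';  python3 pl.py 446.2 259.1 6 180 0 151
```

```text
time: 30.22
tool_pos: [446.3, 259.2, 7.5]
tcp_rot: [179.9, 0.1, 151.1]
ft_force: [0.1, -0.1, 0.3]
finger_gap: 39.9
grip_force: 0.0
rv [0.1 0.1 0.1] d [ 0.  -0.2  1.5] n 0.0
```

```bash
python3 steer.py '0,0,0,0,0,0.8,40 | 0,0,0,0,0,0.8,12 | 0,0,0,0,0,0.8,12 | 0,0,0,0,0,0.8,12 | 0,0,0,0,0,0.8,12 | 0,0,0,0,0,0.8,12 | 0,0,0,0,0,0.8,12' 50; python3 steer.py '0,0,0,0,0,-40,12 | 0,0,0,0,0,-93,12 | 0,0,0,0,0,-93,12 | 0,0,0,0,0,-93,12 | 0,0,0,0,0,-93,12'
```

```text
time: 31.1
tool_pos: [445.2, 258.8, 5.1]
tcp_rot: [-180.0, -0.0, 151.1]
ft_force: [-1.3, 0.1, 0.6]
finger_gap: 12.1
grip_force: 0.0
time: 31.72
tool_pos: [444.1, 258.3, 96.5]
tcp_rot: [-179.9, -0.1, 151.1]
ft_force: [-1.2, -0.4, 0.2]
finger_gap: 11.7
grip_force: 0.0
```

The fingers closed to 12 mm with no grip force, so they missed the rib. I'll lift, move aside and look.

```bash
python3 steer.py '0,0,0,0,0,-60,40 | 0,0,0,-60,80,-60,40 | 0,0,0,-100,120,-60,40 | 0,0,0,-100,120,-60,40 | 0,0,0,-100,120,-60,40 | 0,0,0,-100,120,-60,40'; python3 m.py
python3 - <<'E'
from h import *
t=eyes.snapshot("top");s=eyes.snapshot("scene")
x,y=(proj(s,[[436,265,0]])[0]-25).astype(int)
c=np.hstack([cv2.resize(t["pixels"][260:320,175:235],(400,400)),cv2.resize(s["pixels"][y:y+50,x:x+50],(400,400))]); cv2.imwrite("pics/a2.png",c)
E
```

```text
time: 32.48
tool_pos: [589.6, 315.0, 156.4]
tcp_rot: [-179.9, -0.1, 151.1]
ft_force: [-0.6, -0.6, 0.7]
finger_gap: 40.2
grip_force: 0.0
unit top [587.3 259.8] -3.2 [0.031] | unit sc [589.2 258.3] -3.7 [0.09] | unit both [587.8 259.3] -3.4 [0.037 0.107] | 
  pads [[572.1, 259.5], [606.2, 257.5]] 34.2 -3.4 pred [[571.8, 260.2], [605.8, 258.2]]
unit top [579.7 109.6] -9.9 [0.035] | unit sc [581.9 107.6] -10.2 [0.076] | unit both [581.2 108.8] -10.1 [0.043 0.087] | 
  pads [[564.9, 111.6], [598.2, 105.7]] 33.9 -10.1 pred [[565.4, 111.6], [598.9, 105.6]]
unit top [575.7 -23. ] 12.0 [0.033] | unit sc [578.8 -24. ] 11.8 [0.043] | unit both [577.4 -23.2] 11.8 [0.043 0.053] | 
  pads [[561.1, -25.6], [594.3, -18.3]] 34.0 12.5 pred [[561.8, -26.5], [595.1, -19.6]]
door top [448.5 280.2] -17.9 [0.474] | door sc [431.7 289.1] -24.8 [0.487] | door both [428.8 285.9] -7.0 [0.479 0.49 ] | 
door top [417.8 119.5] -6.4 [0.015] | door sc [417.1 120.6] -6.3 [0.036] | door both [417.8 119.7] -6.1 [0.018 0.044] | 
door top [417.2  -7.6] 22.2 [0.016] | door sc [416.6  -7.7] 22.4 [0.043] | door both [416.9  -7.6] 21.8 [0.019 0.044] |
```

View pics/a2.png

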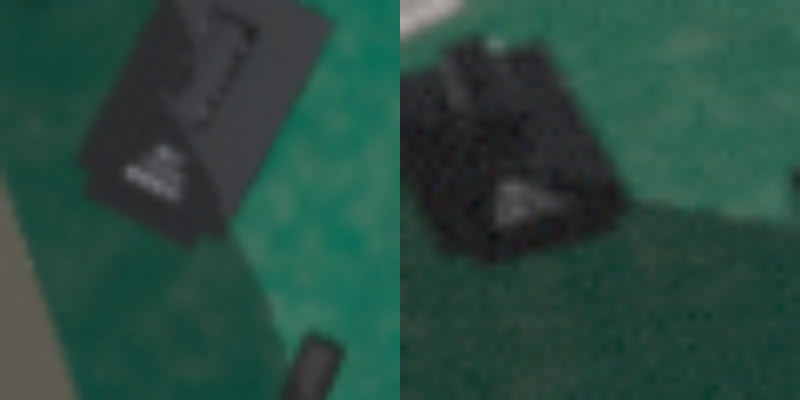

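The door has been knocked; its lip edge now shows at around px (196,293) in the top view. I'll move the arm clear and refit with a shadow-proof mask.

```bash
sed -i 's/m=(g-np.maximum(b,rr)\*1.0<14)/m=(g<1.3*rr+4)/' fit.py; python3 pl.py 520 30 250 180 0 172; python3 steer.py '0,0,0,0,0,-60,40'; python3 pl.py 520 30 250 180 0 172
```

```text
rv [ -0.   -0.  -20.9] d [ -76.6 -283.6  -91.6] n 4.9
time: 32.8
tool_pos: [586.8, 313.8, 212.1]
tcp_rot: [-179.4, -0.4, 151.1]
ft_force: [0.9, 1.7, 0.0]
finger_gap: 40.0
grip_force: 0.0
rv [ -0.5  -0.5 -20.9] d [ -78.5 -281.   -35.8] n 4.7
```

```bash
python3 steer.py '0,0,-21,-78,-281,-36,40 | 0,0,-21,-78,-281,-36,40 | 0,0,-21,-78,-281,-36,40 | 0,0,-21,-78,-281,-36,40 | 0,0,-21,-78,-281,-36,40 | 0,0,-21,-78,-281,-36,40'
cat > d.py <<'E'
import sys
from fit import *
t=eyes.snapshot("top"); sc=eyes.snapshot("scene")
def rep(k,p0,hs=("top","sc","both")):
    for n,v in(("top",[t]),("sc",[sc]),("both",[t,sc])):
        if n in hs:
            p,c=fitobj(v,k,p0); print(k,n,p[:2].round(1),np.degrees(p[2]).round(1),np.round(c,3),end=" | ")
    print(); return p
if __name__=="__main__":
    a=[float(v) for v in sys.argv[2:]]; a[2]=np.radians(a[2]); p=rep(sys.argv[1],a)
    if sys.argv[1]=="unit":
        for s in(t,): q=pads(s,p); m=q.mean(0)[:2]; d=q[1]-q[0]; y=np.arctan2(d[1],d[0]); print("padpose",(m-[np.cos(y),np.sin(y)]).round(1),np.degrees(y).round(1))
E
python3 - <<'E'
from d import *
lip=back(t,[(196.8,293.3)],1.5)[0]; y=np.radians(-29); print(lip)
rep("door",[lip[0]+43*np.cos(y),lip[1]+43*np.sin(y),y]); rep("unit",[587,259.7,-.06]);
E
```

```text
time: 33.55
tool_pos: [522.6, 29.1, 255.5]
tcp_rot: [-180.0, 0.1, 171.8]
ft_force: [0.2, 0.2, 0.3]
finger_gap: 39.7
grip_force: 0.0
[433.64803846 282.84062979   1.5       ]
door top [473.1 267.3] -25.1 [0.078] | door sc [473.1 268.3] -29.1 [0.117] | door both [472.9 267.7] -28.3 [0.078 0.12 ] | 
unit top [586.8 260.1] -3.4 [0.06] | unit sc [589.3 258.3] -3.8 [0.088] | unit both [588.  259.4] -3.6 [0.068 0.103] |
```

```bash
cp fit.py fit_b.py; sed -i 's/m=(g<1.3\*rr+4)/m=(g-np.maximum(b,rr)<14)/' fit.py; python3 d.py door 473 267.6 -28
python3 - <<'E'
from h import *
t=eyes.snapshot("top")
x,y=proj(t,[[473,267,2]])[0].astype(int); im=t["pixels"][y-16:y+20:4,x-20:x+21:4]
for row in im: print(" ".join("%3d/%3d/%3d"%tuple(p) for p in row))
E
```

```text
door top [472.8 267.6] -27.1 [0.371] | door sc [472.4 268.7] -26.9 [0.33] | door both [472.8 267.8] -26.9 [0.371 0.335] | 
 75/ 94/ 25  78/ 97/ 23  79/ 98/ 35  78/ 98/ 29  60/ 63/ 50  58/ 56/ 54  60/ 57/ 56  60/ 57/ 55  65/ 74/ 39  78/ 98/ 18  56/ 69/ 29
 80/100/ 35  80/ 99/ 42  79/100/ 35  74/ 91/ 34  58/ 56/ 54  59/ 57/ 55  43/ 41/ 40  58/ 55/ 54  60/ 58/ 56  62/ 59/ 58  51/ 61/ 26
 76/ 96/ 20  78/ 98/ 26  80/100/ 37  58/ 57/ 52  58/ 56/ 53  59/ 56/ 55  61/ 58/ 57  43/ 42/ 41  60/ 59/ 57  62/ 57/ 57  49/ 60/ 23
 75/ 94/ 16  78/ 98/ 21  75/ 91/ 40  58/ 56/ 54  60/ 57/ 55  58/ 56/ 53  59/ 56/ 54  61/ 58/ 55  61/ 58/ 57  60/ 57/ 55  55/ 68/ 25
 79/ 98/ 31  82/101/ 39  59/ 58/ 54  58/ 56/ 54  62/ 60/ 58  63/ 60/ 58  52/ 51/ 49  59/ 58/ 56  61/ 58/ 57  68/ 83/ 34  55/ 67/ 24
 79/ 98/ 30  73/ 87/ 47  56/ 55/ 53  57/ 55/ 54  59/ 55/ 54  50/ 48/ 47  59/ 57/ 55  61/ 58/ 57  62/ 60/ 54  57/ 72/ 20  59/ 70/ 34
 81/100/ 35  57/ 54/ 51  56/ 54/ 51  61/ 58/ 58 104/100/ 99  58/ 57/ 54  59/ 57/ 56  61/ 58/ 57  76/ 95/ 21  59/ 72/ 33  53/ 66/ 24
 78/ 98/ 25  62/ 69/ 45  58/ 56/ 53 148/144/142 116/112/110  60/ 58/ 56  62/ 59/ 58  58/ 56/ 51  81/ 99/ 36  61/ 74/ 35  59/ 71/ 36
 80/ 99/ 35  72/ 88/ 33  58/ 57/ 53  56/ 54/ 52  70/ 67/ 66  60/ 57/ 56  60/ 57/ 56  79/ 97/ 36  87/105/ 49  58/ 71/ 24  55/ 68/ 24
```

```bash
python3 pl.py 483.5 262.2 100 180 0 152.5
```

```text
rv [ 0.  -0.  19.6] d [ 70.5 221.8 154.1] n 4.5
```

```bash
python3 steer.py '0,0,19.6,70.5,221.8,154,40 | 0,0,19.6,70.5,221.8,154,40 | 0,0,19.6,70.5,221.8,154,40 | 0,0,19.6,70.5,221.8,154,40 | 0,0,19.6,70.5,221.8,154,40 | 0,0,19.6,70.5,221.8,154,40 | 0,0,19.6,70.5,221.8,154,40 | 0,0,19.6,70.5,221.8,154,40';python3 d.py door 473 267.6 -28;  python3 pl.py 483.5 262.2 6 180 0 152.5
```

```text
time: 34.8
tool_pos: [484.9, 260.8, 101.3]
tcp_rot: [179.9, 0.1, 152.4]
ft_force: [-0.3, -1.1, -0.3]
finger_gap: 40.0
grip_force: 0.0
door top [461.  273.5] -23.4 [0.541] | door sc [472. 269.] -23.8 [0.359] | door both [471.7 269.1] -24.1 [0.542 0.359] | 
rv [ 0.1  0.1 -0.1] d [ 2.   0.7 95.2] n 1.5
```

```bash
python3 steer.py '0,0,0,1.5,0.3,50,40 | 0,0,0,1.5,0.3,70,40 | 0,0,0,1.5,0.3,90,40 | 0,0,0,1.5,0.3,95.5,40 | 0,0,0,1.5,0.3,95.5,40 | 0,0,0,1.5,0.3,95.5,40';python3 steer.py '0,0,0,0,0,0,6 | 0,0,0,0,0,0,6 | 0,0,0,0,0,0,6 | 0,0,0,0,0,0,6 | 0,0,0,0,0,0,6 | 0,0,0,0,0,0,6' 50
```

```text
time: 35.65
tool_pos: [483.7, 262.4, 5.9]
tcp_rot: [179.9, 0.1, 152.5]
ft_force: [-0.2, 0.6, -0.1]
finger_gap: 39.8
grip_force: 0.0
time: 36.4
tool_pos: [483.5, 262.5, 5.7]
tcp_rot: [179.9, 0.1, 152.5]
ft_force: [-0.4, -0.7, 6.5]
finger_gap: 12.9
grip_force: 50.2
```

Door 1 is gripped. I'll lift and compute the staging poses for unit 1.

```bash
cat > dt.py <<'E'
from pl import *
UN={1:(588.1,259.0,-3.4),2:(580.8,108.9,-10.0),3:(577.0,-23.1,12.2)}
def pose(u,tx,tz,th,hx,hz=5.7,y=0):
    "TCP pose that puts the door's lip bottom edge at unit-local (tx,tz), tilt th deg; hand at door (hx,0,hz)"
    cx,cy,yaw=UN[u]; Ru=R.from_euler("z",yaw,degrees=True); Rd=Ru*R.from_euler("y",-th,degrees=True)
    p=np.array([cx,cy,0])+Ru.apply([tx,y,tz])+Rd.apply([43+hx,0,hz])
    return p,Rd*R.from_euler("z",180,degrees=True)*R.from_euler("x",180,degrees=True)
def state(u,hx,hz=5.7):
    s=r.sense(); cx,cy,yaw=UN[u]; Ru=R.from_euler("z",yaw,degrees=True)
    Rd=R.from_euler("xyz",s["tcp_rot"],degrees=True)*R.from_euler("x",180,degrees=True)*R.from_euler("z",180,degrees=True)
    tip=Ru.inv().apply(s["tool_pos"]+Rd.apply([-43-hx,0,-hz])-[cx,cy,0]); q=(Ru.inv()*Rd).as_euler("zyx",degrees=True)
    print("tip local",tip.round(1),"yaw,tilt,roll",q.round(1),"F local",Ru.inv().apply(s["ft_force"]).round(1))
if __name__=="__main__":
    u=int(sys.argv[1]); a=[float(v) for v in sys.argv[2:]]
    hx=a[3]; hz=a[4] if len(a)>4 else 5.7
    state(u,hx,hz); p,Q=pose(u,*a[:3],hx,hz); plan(p,None,True,Q)
E
python3 steer.py '0,0,0,0,0,-20,6 | 0,0,0,0,0,-60,6 | 0,0,0,0,0,-95,6 | 0,0,0,0,0,-95,6 | 0,0,0,0,0,-95,6'; python3 dt.py 1 -33 60 14 11.8
```

```text
time: 37.02
tool_pos: [482.5, 262.1, 99.9]
tcp_rot: [180.0, 0.0, 152.5]
ft_force: [0.1, 0.0, -2.1]
finger_gap: 12.6
grip_force: 49.3
tip local [-155.6   19.2   94.2] yaw,tilt,roll [-24.1  -0.    0. ] F local [ 0.1  0.  -2.1]
rv [ -2.9 -13.8 -24. ] d [-112.2   53.7   21.1] n 2.6
```

```bash
python3 steer.py '-2.9,-13.8,-24,-112.2,53.7,5,6 | -2.9,-13.8,-24,-112.2,53.7,5,6 | -2.9,-13.8,-24,-112.2,53.7,21,6 | -2.9,-13.8,-24,-112.2,53.7,21,6 | -2.9,-13.8,-24,-112.2,53.7,21,6 | -2.9,-13.8,-24,-112.2,53.7,21,6'; python3 dt.py 1 -35 33 14 11.8
```

```text
time: 37.78
tool_pos: [607.4, 258.1, 79.6]
tcp_rot: [-180.0, 14.0, 176.5]
ft_force: [-0.4, 0.4, -0.1]
finger_gap: 12.7
grip_force: 49.4
tip local [-32.5   0.4  60.8] yaw,tilt,roll [ -0.1 -14.   -0. ] F local [-0.5  0.4 -0.1]
rv [-0.   0.  -0.1] d [ 9.2 -0.3 26.4] n 0.4
```

```bash
python3 steer.py '0,0,0,3,0,9,6 | 0,0,0,6,0,18,6 | 0,0,0,9,0,26,6 | 0,0,0,9,0,26,6 | 0,0,0,9,0,26,6'; python3 dt.py 1 -36 31 14 11.8
```

```text
time: 38.4
tool_pos: [604.6, 258.0, 51.2]
tcp_rot: [-179.9, 14.0, 176.6]
ft_force: [0.1, 1.2, 0.5]
finger_gap: 12.7
grip_force: 49.4
tip local [-35.3  -0.   32.5] yaw,tilt,roll [ -0.  -14.   -0.1] F local [0.1 1.2 0.5]
rv [-0.1 -0.  -0. ] d [1.  0.  1.2] n 0.0
```

```bash
python3 steer.py '0,0,0,0.4,0,1.5,6 | 0,0,0,0.4,0,1.5,6 | 0,0,0,0.4,0,1.5,6'; python3 dt.py 1 -41 31 14 11.8;  python3 steer.py '0,0,0,2,0,-0.5,6 | 0,0,0,4,0,-1,6 | 0,0,0,5.5,0,-1.4,6 | 0,0,0,5.5,0,-1.4,6 | 0,0,0,5.5,0,-1.4,6'; python3 dt.py 1 -44 31 14 11.8
```

```text
time: 38.78
tool_pos: [604.6, 258.0, 49.9]
tcp_rot: [-180.0, 14.0, 176.6]
ft_force: [-0.1, -0.3, -0.2]
finger_gap: 12.9
grip_force: 49.4
tip local [-35.2  -0.   31.1] yaw,tilt,roll [ -0. -14.  -0.] F local [-0.1 -0.3 -0.2]
rv [-0.  0. -0.] d [ 5.6  0.  -1.3] n 0.1
time: 39.4
tool_pos: [598.9, 258.3, 49.8]
tcp_rot: [-180.0, 14.0, 176.6]
ft_force: [-0.2, 0.1, -0.6]
finger_gap: 12.6
grip_force: 49.4
tip local [-40.9  -0.   31. ] yaw,tilt,roll [ -0. -14.  -0.] F local [-0.2  0.1 -0.6]
rv [-0.  0. -0.] d [ 3.   0.  -0.7] n 0.0
```

```bash
python3 steer.py '0,0,0,1,0,-0.2,6 | 0,0,0,2,0,-0.4,6 | 0,0,0,2.5,0,-0.5,6 | 0,0,0,2.5,0,-0.5,6 | 0,0,0,2.5,0,-0.5,6'; python3 dt.py 1 -45 30.8 14 11.8;  python3 steer.py '0,0,0,1,0,-0.2,6 | 0,0,0,1.5,0,-0.3,6 | 0,0,0,1.5,0,-0.3,6'; python3 dt.py 1 -45 30.5 14 11.8
```

```text
time: 40.02
tool_pos: [596.4, 258.5, 49.6]
tcp_rot: [-180.0, 14.0, 176.6]
ft_force: [-0.1, -0.1, -1.4]
finger_gap: 13.0
grip_force: 49.4
tip local [-43.5  -0.   30.8] yaw,tilt,roll [ -0.  -14.   -0.1] F local [-0.1 -0.1 -1.4]
rv [-0. -0. -0.] d [ 1.5  0.  -0.3] n 0.0
time: 40.4
tool_pos: [595.4, 258.6, 50.0]
tcp_rot: [-180.0, 14.1, 176.6]
ft_force: [3.7, -0.6, -0.6]
finger_gap: 12.5
grip_force: 49.2
tip local [-44.4   0.   31.1] yaw,tilt,roll [ -0.  -14.1  -0. ] F local [ 3.7 -0.4 -0.6]
rv [-0.   0.1 -0. ] d [ 0.7 -0.   0.5] n 0.0
```

```bash
python3 steer.py '0,0,0,0.1,0,0.5,6 | 0,0,0,0.2,0,0.8,6 | 0,0,0,0.2,0,0.8,6'; python3 dt.py 1 -45 30.5 14 11.8
```

```text
time: 40.78
tool_pos: [595.5, 258.7, 49.4]
tcp_rot: [-180.0, 14.1, 176.6]
ft_force: [5.4, -0.7, 1.7]
finger_gap: 12.8
grip_force: 49.5
tip local [-44.4   0.1  30.5] yaw,tilt,roll [ -0.  -14.1  -0. ] F local [ 5.4 -0.4  1.7]
rv [-0.   0.1 -0. ] d [ 0.6 -0.1 -0.1] n 0.0
```

Wall reached (true tip ≈ -46, 30), so the effective hand offset is hx=13.4, hz=6.2. Next I'll compute the pivot rows.

```bash
cat > pv.py <<'E'
from dt import *
u=int(sys.argv[1]); hx,hz,tx,tz=[float(v) for v in sys.argv[2:6]]; state(u,hx,hz)
for th in sys.argv[6:]: p,Q=pose(u,tx,tz,float(th),hx,hz); print(th,end=" "); plan(p,None,True,Q)
E
python3 pv.py 1 13.4 6.2 -45.2 30.3 14 11 8 5 2 0
```

```text
tip local [-45.8   0.1  29.6] yaw,tilt,roll [ -0.  -14.1  -0. ] F local [ 5.4 -0.4  1.7]
14 rv [-0.   0.1 -0. ] d [-0.7 -0.1 -0.4] n 0.0
11 rv [-0.   3.1 -0. ] d [-1.  -0.1  2.5] n 0.3
8 rv [-0.   6.1 -0. ] d [-1.1 -0.1  5.5] n 0.6
5 rv [-0.   9.1 -0. ] d [-1.  -0.1  8.5] n 0.8
2 rv [-0.  12.1 -0. ] d [-0.8 -0.1 11.4] n 1.1
0 rv [-0.  14.1 -0. ] d [-0.5 -0.1 13.4] n 1.3
```

```bash
python3 steer.py '0,0.1,0,-0.7,0,-0.4,6 | 0,3.1,0,-1,0,2.5,6 | 0,6.1,0,-1.1,0,5.5,6 | 0,6.1,0,-1.1,0,5.5,6 | 0,6.1,0,-1.1,0,5.5,6';python3 pv.py 1 13.4 6.2 -45.2 30.3 8 5 2 0
```

```text
time: 41.4
tool_pos: [596.9, 258.3, 43.3]
tcp_rot: [-179.9, 7.9, 176.6]
ft_force: [3.5, -0.3, 1.0]
finger_gap: 12.5
grip_force: 49.5
tip local [-46.2  -0.1  29.4] yaw,tilt,roll [-0.  -7.9 -0.1] F local [ 3.5 -0.1  1. ]
8 rv [-0.1 -0.1 -0. ] d [-1.1  0.1 -0.8] n 0.0
5 rv [-0.1  2.9 -0. ] d [-1.3  0.1  2.1] n 0.3
2 rv [-0.1  5.9 -0. ] d [-1.4  0.1  5.1] n 0.6
0 rv [-0.1  7.9 -0. ] d [-1.4  0.2  7.1] n 0.7
```

```bash
python3 steer.py '0,1.5,0,-1.2,0,1,6 | 0,2.9,0,-1.3,0,2.2,6 | 0,2.9,0,-1.3,0,2.2,6 | 0,2.9,0,-1.3,0,2.2,6';python3 pv.py 1 13.4 6.2 -45.2 30.3 5 3 1 0
```

```text
time: 41.9
tool_pos: [598.3, 258.3, 41.2]
tcp_rot: [-179.9, 4.9, 176.6]
ft_force: [-1.9, -0.5, 1.6]
finger_gap: 12.7
grip_force: 49.6
tip local [-45.4  -0.1  30.2] yaw,tilt,roll [-0.  -4.9 -0.1] F local [-1.8 -0.6  1.6]
5 rv [-0.1 -0.1 -0. ] d [-0.2  0.1 -0.1] n 0.0
3 rv [-0.1  1.9 -0. ] d [-0.4  0.1  1.8] n 0.2
1 rv [-0.1  3.9 -0. ] d [-0.5  0.1  3.8] n 0.4
0 rv [-0.1  4.9 -0. ] d [-0.6  0.1  4.8] n 0.5
```

```bash
python3 steer.py '0,1,0,0,0,1,6 | 0,2,0,0,0,2,6 | 0,3,0,0,0,3,6 | 0,3.9,0,0,0,4,6 | 0,3.9,0,0,0,4,6';python3 pv.py 1 13.4 6.2 -45.2 30.3 2 1 0 -1
```

```text
time: 42.52
tool_pos: [599.0, 257.9, 36.8]
tcp_rot: [-179.9, 1.0, 176.6]
ft_force: [-1.0, -0.5, -2.8]
finger_gap: 12.6
grip_force: 49.3
tip local [-45.3  -0.4  29.5] yaw,tilt,roll [-0.  -1.  -0.1] F local [-0.9 -0.5 -2.8]
2 rv [-0.1 -1.  -0. ] d [ 0.   0.4 -1.7] n 0.1
1 rv [-0.1  0.  -0. ] d [-0.1  0.4 -0.7] n 0.0
0 rv [-0.1  1.  -0. ] d [-0.2  0.4  0.3] n 0.1
-1 rv [-0.1  2.  -0. ] d [-0.3  0.4  1.2] n 0.2
```

```bash
python3 steer.py '0,0.8,0,-0.1,0,0.3,6 | 0,0.8,0,-0.1,0,0.3,6'; python3 steer.py '0,0,0,0,0,0,20 | 0,0,0,0,0,0,40 | 0,0,0,0,0,0,40 | 0,0,0,0,0,0,40';python3 steer.py '0,0,0,0,0,-60,40 | 0,0,0,-60,0,-100,0 | 0,0,0,-60,0,-140,0 | 0,0,0,-60,0,-140,0 | 0,0,0,-60,0,-140,0'; python3 pl.py 470 80 250 180 0 175
```

```text
time: 42.78
tool_pos: [599.3, 258.1, 37.1]
tcp_rot: [-179.9, 0.3, 176.6]
ft_force: [-2.0, 0.3, -2.6]
finger_gap: 12.6
grip_force: 49.3
time: 43.28
tool_pos: [599.4, 258.4, 37.6]
tcp_rot: [-180.0, 0.3, 176.6]
ft_force: [-0.1, -0.3, -0.1]
finger_gap: 40.3
grip_force: 0.0
time: 43.9
tool_pos: [658.3, 254.9, 177.5]
tcp_rot: [-180.0, 0.3, 176.6]
ft_force: [-0.0, -0.3, -0.3]
finger_gap: -0.1
grip_force: 0.0
rv [-0.   0.3  1.6] d [ 177.2 -185.9  -73.3] n 4.3
```

```bash
python3 steer.py '0,0,1.6,177,-186,-73,40 | 0,0,1.6,177,-186,-73,40 | 0,0,1.6,177,-186,-73,40 | 0,0,1.6,177,-186,-73,40 | 0,0,1.6,177,-186,-73,40 | 0,0,1.6,177,-186,-73,40 | 0,0,1.6,177,-186,-73,40'
cat > chk.py <<'E'
from fit import *
import fit
fit.DOOR=[box(-37.5,43,-27,27,0,4),box(-6,30,-7,7,4,21)]  # part visible when home
from dt import UN
import sys
t=eyes.snapshot("top"); s=eyes.snapshot("scene"); u=int(sys.argv[1]); cx,cy,yaw=UN[u]
Ru=R.from_euler("z",yaw,degrees=True); o=Ru.apply([-2,0,0])+[cx,cy,0]
for n,v in(("top",[t]),("sc",[s])):
    p,c=fitobj(v,"door",[o[0],o[1],np.radians(yaw)],30); print(n,"door local",Ru.inv().apply([p[0]-cx,p[1]-cy,0]).round(1),"dyaw",(np.degrees(p[2])-yaw).round(1),np.round(c,3))
for n,v in(("top",t),("sc",s)):
    c=Ru.apply([46,0,42])+[cx,cy,0]; uv=proj(v,[c])[0].round().astype(int); n_=8
    im=v["pixels"][uv[1]-n_:uv[1]+n_+1,uv[0]-n_:uv[0]+n_+1].astype(int); m=(im[...,2]>120)&(im[...,2]-im[...,0]>90)&(im[...,1]<0.75*im[...,2])
    g=np.argwhere(m)-n_; print(n,"catch px",len(g),(g.mean(0)[::-1]+uv).round(1),"expect",proj(v,[c])[0].round(1))
E
python3 chk.py 1; python3 d.py unit 588 259.4 -3.5 2>&1|head -1; python3 m.py | grep -v pads
```

```text
time: 44.78
tool_pos: [470.0, 80.3, 248.7]
tcp_rot: [-180.0, 0.2, 175.0]
ft_force: [0.8, 0.3, 0.3]
finger_gap: 40.0
grip_force: 0.0
top door local [-2.2 -1.9  0. ] dyaw -2.8 [0.298]
sc door local [ 7.6 -1.7  0. ] dyaw -0.6 [0.289]
top catch px 43 [208.2 197.9] expect [208.1 196.8]
sc catch px 45 [222.  263.3] expect [222.  262.6]
fit.py:45: RuntimeWarning: invalid value encountered in scalar divide
unit top [521.7 203.4] 93.7 [0.058] | unit sc [589.3 258.4] -4.0 [0.493] | unit both [521.7 203.4] 93.9 [0.058 1.059] | 
unit top [527.4 107.1] 93.4 [0.059] | unit sc [582.3 107.7] -10.1 [0.044] | unit both [553.7 111.6] -8.9 [0.837 0.405] | 
unit top [575.9 -23.6] 12.4 [0.261] | unit sc [578.4 -23.6] 11.6 [0.043] | unit both [577.7 -23.4] 12.3 [0.268 0.049] | 
door top [329.5 247.4] -7.1 [0.996] | door sc [417.3 241. ] 2.8 [0.719] | door both [300.3 265.4] 39.9 [1. 1.] | fit.py:45: RuntimeWarning: invalid value encountered in scalar divide
  g=np.mgrid[-n:n+1,-n:n+1]; out.append(back(s,[(x+(g[1]*w).sum()/w.sum(),y+(g[0]*w).sum()/w.sum())],16)[0])
Traceback (most recent call last):
  File "m.py", line 8, in <module>
    p,c=fitobj(v,k,p0); print(k,n,p[:2].round(1),np.degrees(p[2]).round(1),np.round(c,3),end=" | ")
        ~~~~~~^^^^^^^^
  File "fit.py", line 22, in fitobj
    c=max(cs,key=cv2.contourArea); f=np.zeros_like(m); cv2.drawContours(f,[c],-1,1,-1); data.append((s,a,f))
ValueError: max() iterable argument is empty
```

```bash
python3 pl.py 380 -250 250 180 0 175; sed -i 's/im.max(2)<110) if/im.max(2)<100) if/' fit.py; sed -i 's/(g-np.maximum(b,rr)<14)/(g<1.4*rr+2)/' fit.py
```

```text
rv [-0.   0.2  0. ] d [  61.4 -336.8   -0.6] n 5.5
```

```bash
python3 steer.py '0,0,0,61,-337,0,40 | 0,0,0,61,-337,0,40 | 0,0,0,61,-337,0,40 | 0,0,0,61,-337,0,40 | 0,0,0,61,-337,0,40 | 0,0,0,61,-337,0,40 | 0,0,0,61,-337,0,40 | 0,0,0,61,-337,0,40'; python3 chk.py 1; for a in "door 417.5 119.8 -6.3" "door 417 -7.6 22" "unit 580.5 109 -10" "unit 577 -23 12";do python3 d.py $a; done
```

```text
time: 46.08
tool_pos: [380.3, -250.0, 249.6]
tcp_rot: [180.0, 0.3, 175.0]
ft_force: [-0.6, 0.9, -0.4]
finger_gap: 40.1
grip_force: 0.0
top door local [-1.6 -1.4  0. ] dyaw -1.1 [0.152]
sc door local [ 8.4 -1.9  0. ] dyaw -1.6 [0.354]
top catch px 44 [208.2 197.9] expect [208.1 196.8]
sc catch px 45 [222.  263.3] expect [222.  262.6]
door top [418.4 119.3] -6.3 [0.062] | door sc [418.7 120.5] -6.8 [0.135] | door both [418.7 119.6] -6.7 [0.063 0.134] | 
door top [417.4  -7.7] 21.5 [0.05] | door sc [417.   -7.9] 17.4 [0.139] | door both [417.2  -7.8] 21.5 [0.052 0.141] | 
unit top [579.6 109.8] -9.6 [0.035] | unit sc [582.  107.5] -10.1 [0.057] | unit both [581.1 108.7] -10.3 [0.045 0.068] | 
padpose [580.5 108.8] -10.3
unit top [575.4 -23.3] 11.7 [0.033] | unit sc [578.6 -23.7] 11.9 [0.043] | unit both [577.3 -23.2] 12.0 [0.042 0.054] | 
padpose [576.7 -22.2] 12.4
```

```bash
python3 pl.py 607.1 257.9 150 180 0 176.6
```

```text
rv [-0.   0.3 -1.6] d [-181.4  526.1  100.4] n 9.0
```

```bash
python3 steer.py '0,0.3,-1.6,-181,526,100,0 | 0,0.3,-1.6,-181,526,100,0 | 0,0.3,-1.6,-181,526,100,0 | 0,0.3,-1.6,-181,526,100,0 | 0,0.3,-1.6,-181,526,100,0 | 0,0.3,-1.6,-181,526,100,0 | 0,0.3,-1.6,-181,526,100,0 | 0,0.3,-1.6,-181,526,100,0'>/dev/null; python3 steer.py '0,0,0,0,0,20,0 | 0,0,0,0,0,20,0 | 0,0,0,0,0,20,0 | 0,0,0,0,0,20,0';  python3 pl.py 607.1 257.9 54 180 0 176.6
```

```text
time: 48.08
tool_pos: [581.3, 197.9, 143.4]
tcp_rot: [-180.0, 0.1, 176.5]
ft_force: [0.3, 0.1, 0.5]
finger_gap: 0.5
grip_force: 0.0
rv [-0.   0.1 -0.1] d [-21.9  61.5  89.4] n 1.8
```

```bash
python3 steer.py '0,0,0,-22,61.5,10,0 | 0,0,0,-22,61.5,20,0 | 0,0,0,-22,61.5,60,0 | 0,0,0,-22,61.5,80,0 | 0,0,0,-22,61.5,88,0 | 0,0,0,-22,61.5,88,0 | 0,0,0,-22,61.5,88,0'; python3 steer.py '0,0,0,0,0,1.5,0 | 0,0,0,0,0,3,0 | 0,0,0,0,0,3,0'; python3 steer.py '0,0,0,0,0,1,0 | 0,0,0,0,0,1,0 | 0,0,0,0,0,1,0'
```

```text
time: 48.95
tool_pos: [607.4, 259.1, 55.6]
tcp_rot: [180.0, 0.1, 176.6]
ft_force: [0.1, 1.0, 0.9]
finger_gap: -0.2
grip_force: 0.0
time: 49.32
tool_pos: [606.6, 259.0, 51.1]
tcp_rot: [-180.0, 0.0, 176.6]
ft_force: [1.3, -0.4, 0.4]
finger_gap: 0.1
grip_force: 0.4
time: 49.7
tool_pos: [606.6, 259.0, 51.1]
tcp_rot: [-180.0, 0.0, 176.6]
ft_force: [-3.3, -1.8, 8.3]
finger_gap: 0.3
grip_force: 4.1
```

The rib top met the fingers at z=51.1 and held 8 N, so door 1 is flat and latched. On to door 2.

```bash
python3 steer.py '0,0,0,0,0,-60,0 | 0,0,0,0,0,-80,40 | 0,0,0,0,0,-80,40' >/dev/null; python3 pl.py 429.6 118.3 100 180 0 173.7
```

```text
rv [0.1 0.3 2.9] d [ 169.8 -151.7   31.7] n 3.7
```

```bash
python3 steer.py '0,0.2,2.9,170,-152,31,40 | 0,0.2,2.9,170,-152,31,40 | 0,0.2,2.9,170,-152,31,40 | 0,0.2,2.9,170,-152,31,40 | 0,0.2,2.9,170,-152,31,40 | 0,0.2,2.9,170,-152,31,40 | 0,0.2,2.9,170,-152,31,40'; python3 pl.py 429.6 118.3 6 180 0 173.7
python3 - <<'E'
import fit
exec(open("d.py").read().split("if __name__")[0])
for p in([418,119.6,-.11],[417,-7.6,.384]): rep("door",p,("sc",))
E
```

```text
time: 50.95
tool_pos: [428.5, 117.9, 99.1]
tcp_rot: [-180.0, -0.2, 173.7]
ft_force: [-0.1, 0.2, 0.3]
finger_gap: 39.8
grip_force: 0.0
rv [-0.  -0.2  0. ] d [-1.3  0.6 93.1] n 1.5
door sc [418.3 119.9] -5.9 [0.131] | 
door sc [417.6  -8.4] 20.8 [0.16] |
```

```bash
python3 steer.py '0,-0.2,0,-1,0.6,50,40 | 0,-0.2,0,-1,0.6,70,40 | 0,-0.2,0,-1,0.6,88,40 | 0,-0.2,0,-1,0.6,93,40 | 0,-0.2,0,-1,0.6,93,40 | 0,-0.2,0,-1,0.6,93,40';python3 pl.py 429.6 118.3 6 180 0 173.7;python3 steer.py '0,0,0,0,0,0,6 | 0,0,0,0,0,0,6 | 0,0,0,0,0,0,6 | 0,0,0,0,0,0,6 | 0,0,0,0,0,0,6 | 0,0,0,0,0,0,6' 50;python3 steer.py '0,0,0,0,0,-20,6 | 0,0,0,0,0,-60,6 | 0,0,0,0,0,-95,6 | 0,0,0,0,0,-95,6 | 0,0,0,0,0,-95,6'
```

```text
time: 51.8
tool_pos: [429.2, 118.0, 6.9]
tcp_rot: [-180.0, 0.1, 173.7]
ft_force: [0.2, -0.1, -0.1]
finger_gap: 40.2
grip_force: 0.0
rv [-0.   0.1 -0. ] d [-0.3  0.3  0.9] n 0.0
time: 52.55
tool_pos: [429.1, 117.9, 6.8]
tcp_rot: [-180.0, 0.1, 173.7]
ft_force: [-0.8, 0.7, 5.8]
finger_gap: 12.6
grip_force: 49.8
time: 53.18
tool_pos: [427.9, 117.8, 100.3]
tcp_rot: [-179.9, -0.0, 173.7]
ft_force: [0.7, 0.0, -0.6]
finger_gap: 12.5
grip_force: 49.0
```

```bash
python3 - <<'E'
exec(open("d.py").read().split("if __name__")[0])
for p in([580.5,109,-.176],[577,-23,.21]): rep("unit",p,("sc","top"));
E
sed -i 's/2:(580.8,108.9,-10.0),3:(577.0,-23.1,12.2)/2:(579.8,109.0,-10.1),3:(576.0,-23.1,12.2)/' dt.py; python3 dt.py 2 -33 60 14 11.5 7
```

```text
unit top [580.1 109.5] -9.9 [0.032] | unit sc [581.8 107.7] -9.9 [0.043] | 
unit top [575.6 -23.2] 11.8 [0.03] | unit sc [649.8  35.8] 2.0 [1.058] | 
tip local [-206.2  -21.8   92.6] yaw,tilt,roll [ 3.8  0.1 -0.1] F local [-0.3  0.6 -0.3]
rv [  0.4 -14.1   3.8] d [-170.9    7.    19. ] n 2.8
```

```bash
python3 steer.py '0.4,-14.1,3.8,-171,7,5,6 | 0.4,-14.1,3.8,-171,7,5,6 | 0.4,-14.1,3.8,-171,7,5,6 | 0.4,-14.1,3.8,-171,7,19,6 | 0.4,-14.1,3.8,-171,7,19,6 | 0.4,-14.1,3.8,-171,7,19,6 | 0.4,-14.1,3.8,-171,7,19,6'; python3 dt.py 2 -35 31.5 14 11.5 7
```

```text
time: 54.15
tool_pos: [598.7, 106.2, 82.5]
tcp_rot: [180.0, 14.1, 169.9]
ft_force: [-0.5, -0.2, 1.2]
finger_gap: 12.5
grip_force: 49.0
tip local [-32.    0.6  62.4] yaw,tilt,roll [ -0.  -14.1   0. ] F local [-0.4 -0.3  1.2]
rv [ 0.   0.1 -0. ] d [10.4 -0.6 29.4] n 0.5
```

```bash
python3 steer.py '0,0,0,3,-0.5,9,6 | 0,0,0,6,-0.5,18,6 | 0,0,0,9,-0.5,26,6 | 0,0,0,10.4,-0.5,29.4,6 | 0,0,0,10.4,-0.5,29.4,6 | 0,0,0,10.4,-0.5,29.4,6'; python3 dt.py 2 -42 31 14 11.5 7
```

```text
time: 54.9
tool_pos: [596.3, 106.1, 51.2]
tcp_rot: [180.0, 14.1, 169.9]
ft_force: [-0.1, 0.3, -0.1]
finger_gap: 12.7
grip_force: 49.1
tip local [-34.4   0.1  31.1] yaw,tilt,roll [ -0.  -14.1   0. ] F local [-0.2  0.2 -0.1]
rv [ 0.   0.1 -0. ] d [ 7.4 -0.  -1.7] n 0.1
```

```bash
python3 steer.py '0,0,0,2.5,0,-0.6,6 | 0,0,0,5,0,-1.2,6 | 0,0,0,7.4,0,-1.8,6 | 0,0,0,7.4,0,-1.8,6 | 0,0,0,7.4,0,-1.8,6'; python3 dt.py 2 -44 31 14 11.5 7; python3 steer.py '0,0,0,1,0,-0.2,6 | 0,0,0,2,0,-0.4,6 | 0,0,0,2,0,-0.4,6 | 0,0,0,2,0,-0.4,6'; python3 dt.py 2 -45 30.8 14 11.5 7
```

```text
time: 55.52
tool_pos: [588.6, 107.4, 50.9]
tcp_rot: [180.0, 14.1, 169.9]
ft_force: [1.0, 0.3, -0.6]
finger_gap: 12.9
grip_force: 49.1
tip local [-42.2  -0.   30.9] yaw,tilt,roll [ -0.  -14.1   0. ] F local [ 0.9  0.4 -0.6]
rv [ 0.   0.1 -0. ] d [ 1.7  0.  -0.5] n 0.0
time: 56.02
tool_pos: [586.7, 107.7, 50.8]
tcp_rot: [180.0, 14.1, 169.9]
ft_force: [1.1, 0.3, -1.0]
finger_gap: 12.7
grip_force: 49.0
tip local [-44.2  -0.   30.7] yaw,tilt,roll [ -0.  -14.1   0. ] F local [ 1.   0.5 -1. ]
rv [ 0.   0.1 -0. ] d [ 0.8  0.  -0.2] n 0.0
```

```bash
python3 steer.py '0,0,0,1,0,-0.2,6 | 0,0,0,1,0,-0.2,6 | 0,0,0,1,0,-0.2,6'; python3 dt.py 2 -46 30.7 14 11.5 7; python3 steer.py '0,0,0,1,0,-0.2,6 | 0,0,0,1,0,-0.2,6 | 0,0,0,1,0,-0.2,6'; python3 dt.py 2 -46 30.8 14 11.5 7
```

```text
time: 56.4
tool_pos: [586.3, 107.8, 51.2]
tcp_rot: [180.0, 14.2, 169.9]
ft_force: [5.3, -1.8, -0.6]
finger_gap: 12.7
grip_force: 48.7
tip local [-44.5   0.   31.1] yaw,tilt,roll [ -0.  -14.2   0. ] F local [ 5.6 -0.8 -0.6]
rv [ 0.   0.2 -0. ] d [1.5 0.  0.2] n 0.0
time: 56.78
tool_pos: [585.8, 108.0, 51.4]
tcp_rot: [179.9, 14.3, 169.9]
ft_force: [7.0, -0.9, -2.6]
finger_gap: 12.7
grip_force: 48.7
tip local [-45.    0.1  31.2] yaw,tilt,roll [ -0.  -14.3   0. ] F local [ 7.   0.4 -2.6]
rv [ 0.   0.3 -0. ] d [ 1.  -0.   0.4] n 0.0
```

```bash
python3 steer.py '0,0,0,-0.7,0,1,6 | 0,0,0,-0.7,0,1.3,6 | 0,0,0,-0.7,0,1.3,6'; python3 dt.py 2 -46 30.8 14 11.5 7
```

```text
time: 57.15
tool_pos: [586.2, 108.0, 50.2]
tcp_rot: [180.0, 14.2, 169.9]
ft_force: [4.5, -1.1, 2.0]
finger_gap: 12.6
grip_force: 49.4
tip local [-44.7   0.1  30. ] yaw,tilt,roll [ -0.  -14.2   0. ] F local [ 4.6 -0.3  2. ]
rv [ 0.   0.2 -0. ] d [ 1.1 -0.1 -0.9] n 0.0
```

```bash
python3 pv.py 2 12.8 7 -44.6 30.4 14 11 8 5
```

```text
tip local [-45.9   0.1  29.7] yaw,tilt,roll [ -0.  -14.2   0. ] F local [ 4.6 -0.3  2. ]
14 rv [ 0.   0.2 -0. ] d [-1.5 -0.1 -0.2] n 0.0
11 rv [ 0.   3.2 -0. ] d [-1.8 -0.1  2.7] n 0.3
8 rv [ 0.   6.2 -0. ] d [-1.9 -0.1  5.7] n 0.6
5 rv [ 0.   9.2 -0. ] d [-1.9 -0.1  8.6] n 0.9
```

```bash
python3 steer.py '0,0.2,0,-1.5,0,-0.3,6 | 0,3.2,0,-1.8,0,2.6,6 | 0,6.2,0,-1.9,0,5.6,6 | 0,8,0,-1.9,0,7.4,6 | 0,9.2,0,-1.9,0,8.5,6 | 0,9.2,0,-1.9,0,8.5,6 | 0,9.2,0,-1.9,0,8.5,6'; python3 pv.py 2 12.8 7 -45.2 30.2 5 3 1 0
```

```text
time: 58.02
tool_pos: [588.7, 107.3, 41.4]
tcp_rot: [180.0, 4.9, 169.9]
ft_force: [-1.7, 0.9, 1.6]
finger_gap: 12.7
grip_force: 49.7
tip local [-45.9  -0.1  29.7] yaw,tilt,roll [-0.  -4.9  0. ] F local [-1.9  0.6  1.6]
5 rv [ 0.  -0.1 -0. ] d [-0.7  0.1 -0.6] n 0.0
3 rv [ 0.   1.9 -0. ] d [-1.   0.1  1.3] n 0.2
1 rv [ 0.   3.9 -0. ] d [-1.1  0.1  3.3] n 0.4
0 rv [ 0.   4.9 -0. ] d [-1.1  0.1  4.3] n 0.5
```

```bash
python3 steer.py '0,1,0,-0.3,0,0.8,6 | 0,2,0,-0.4,0,1.8,6 | 0,3,0,-0.4,0,2.8,6 | 0,3.9,0,-0.4,0,3.7,6 | 0,4.8,0,-0.4,0,4.4,6 | 0,4.8,0,-0.4,0,4.4,6'; python3 pv.py 2 12.8 7 -45.2 30.2 0;  python3 steer.py '0,0,0,0,0,0,20 | 0,0,0,0,0,0,40 | 0,0,0,0,0,0,40 | 0,0,0,0,0,0,40';python3 steer.py '0,0,0,0,0,-40,40 | 0,0,0,-10,0,-40,0 | 0,0,0,-10,0,-40,0 | 0,0,0,-10,0,-40,0 | 0,0,0,-10,0,-40,0'
```

```text
time: 58.78
tool_pos: [590.7, 106.9, 37.4]
tcp_rot: [180.0, 0.1, 169.9]
ft_force: [-0.3, -0.2, -0.9]
finger_gap: 12.7
grip_force: 49.5
tip local [-44.7  -0.1  30.3] yaw,tilt,roll [-0.  -0.1  0. ] F local [-0.2 -0.2 -0.9]
0 rv [ 0.   0.1 -0. ] d [0.5 0.1 0.2] n 0.0
time: 59.28
tool_pos: [590.2, 107.1, 37.5]
tcp_rot: [180.0, 0.1, 169.9]
ft_force: [0.3, -0.4, -0.5]
finger_gap: 39.9
grip_force: 0.0
time: 59.9
tool_pos: [598.9, 105.3, 76.2]
tcp_rot: [-180.0, -0.0, 169.9]
ft_force: [-0.6, 1.0, 0.1]
finger_gap: 0.1
grip_force: 0.0
```

```bash
python3 steer.py '0,0,0,0,0,12,0 | 0,0,0,0,0,20,0 | 0,0,0,0,0,23,0 | 0,0,0,0,0,23,0'; python3 steer.py '0,0,0,0,0,1.5,0 | 0,0,0,0,0,2.5,0 | 0,0,0,0,0,2.5,0'; python3 steer.py '0,0,0,0,0,0.7,0 | 0,0,0,0,0,0.7,0 | 0,0,0,0,0,0.7,0'
```

```text
time: 60.4
tool_pos: [599.6, 105.3, 53.9]
tcp_rot: [180.0, 0.1, 169.9]
ft_force: [-1.5, -0.4, -0.1]
finger_gap: -0.2
grip_force: 0.0
time: 60.78
tool_pos: [600.1, 105.4, 52.1]
tcp_rot: [180.0, 0.1, 169.9]
ft_force: [-0.3, 0.5, 0.2]
finger_gap: -0.0
grip_force: 0.0
time: 61.15
tool_pos: [600.0, 105.3, 51.3]
tcp_rot: [180.0, 0.1, 169.9]
ft_force: [0.0, -0.3, 0.7]
finger_gap: -0.1
grip_force: 0.0
```

```bash
python3 steer.py '0,0,0,0,0,0.7,0 | 0,0,0,0,0,1.2,0 | 0,0,0,0,0,1.2,0'; python3 steer.py '0,0,0,0,0,-60,0 | 0,0,0,0,0,-80,40 | 0,0,0,0,0,-80,40';python3 pl.py 428.0 -3.2 100 180 0 202
```

```text
time: 61.52
tool_pos: [600.1, 105.4, 51.1]
tcp_rot: [180.0, 0.1, 169.9]
ft_force: [-4.6, -0.8, 7.6]
finger_gap: -0.2
grip_force: 4.2
time: 61.9
tool_pos: [601.6, 105.5, 132.6]
tcp_rot: [179.9, 0.4, 169.9]
ft_force: [0.2, 0.2, -0.2]
finger_gap: 35.7
grip_force: 0.0
rv [ -0.    0.4 -32.1] d [ 152.  -137.6   31.4] n 3.3
```

Door 2 is also flat (51.1 mm at 7.6 N). On to door 3.

```bash
python3 steer.py '0,0,-32,152,-137.6,31,40 | 0,0,-32,152,-137.6,31,40 | 0,0,-32,152,-137.6,31,40 | 0,0,-32,152,-137.6,31,40 | 0,0,-32,152,-137.6,31,40 | 0,0,-32,152,-137.6,31,40 | 0,0,-32,152,-137.6,31,40'; python3 pl.py 428.2 -3.1 6 180 0 202
python3 - <<'E'
exec(open("d.py").read().split("if __name__")[0])
rep("door",[417,-7.6,.384],("sc",)); rep("unit",[577,-23,.21],("top",))
E
```

```text
time: 62.78
tool_pos: [426.9, -2.9, 98.8]
tcp_rot: [-180.0, 0.1, -158.1]
ft_force: [-0.5, -0.0, 0.3]
finger_gap: 39.8
grip_force: 0.0
rv [-0.   0.1 -0.1] d [-1.  -0.6 92.8] n 1.5
door sc [417.7  -6.6] 20.9 [0.137] | 
unit top [575.8 -23.2] 11.8 [0.031] |
```

```bash
python3 steer.py '0,0,0,-0.7,-0.4,50,40 | 0,0,0,-0.7,-0.4,70,40 | 0,0,0,-0.7,-0.4,88,40 | 0,0,0,-0.7,-0.4,92.5,40 | 0,0,0,-0.7,-0.4,92.5,40 | 0,0,0,-0.7,-0.4,92.5,40';python3 pl.py 428.2 -3.1 6 180 0 202;python3 steer.py '0,0,0,0,0,0,6 | 0,0,0,0,0,0,6 | 0,0,0,0,0,0,6 | 0,0,0,0,0,0,6 | 0,0,0,0,0,0,6 | 0,0,0,0,0,0,6' 50;python3 steer.py '0,0,0,0,0,-20,6 | 0,0,0,0,0,-60,6 | 0,0,0,0,0,-95,6 | 0,0,0,0,0,-95,6 | 0,0,0,0,0,-95,6'; python3 dt.py 3 -33 60 14 11.8 6.8
```

```text
time: 63.62
tool_pos: [427.9, -3.5, 7.2]
tcp_rot: [-179.9, 0.2, -158.1]
ft_force: [0.6, 0.2, 0.4]
finger_gap: 39.9
grip_force: 0.0
rv [-0.1  0.2 -0.1] d [-0.4  0.3  1.2] n 0.0
time: 64.38
tool_pos: [427.8, -3.6, 7.0]
tcp_rot: [-179.9, 0.2, -158.1]
ft_force: [-0.9, 0.3, 6.3]
finger_gap: 12.5
grip_force: 49.7
time: 65.0
tool_pos: [426.4, -3.5, 100.6]
tcp_rot: [-180.0, 0.1, -158.1]
ft_force: [-0.2, 0.3, -0.8]
finger_gap: 12.8
grip_force: 48.9
tip local [-196.1   41.6   93.7] yaw,tilt,roll [ 9.7 -0.1 -0. ] F local [-0.1  0.3 -0.8]
rv [  1.2 -13.9   9.6] d [-149.7  -77.    20.9] n 2.7
```

```bash
python3 steer.py '1.2,-13.9,9.6,-149.7,-77,5,6 | 1.2,-13.9,9.6,-149.7,-77,5,6 | 1.2,-13.9,9.6,-149.7,-77,5,6 | 1.2,-13.9,9.6,-149.7,-77,20,6 | 1.2,-13.9,9.6,-149.7,-77,20,6 | 1.2,-13.9,9.6,-149.7,-77,20,6 | 1.2,-13.9,9.6,-149.7,-77,20,6'; python3 dt.py 3 -35 31.5 14 11.4 7
```

```text
time: 65.88
tool_pos: [594.2, -19.1, 82.0]
tcp_rot: [-179.9, 14.1, -167.8]
ft_force: [0.3, -0.8, 0.1]
finger_gap: 12.6
grip_force: 48.9
tip local [-32.4   0.   62. ] yaw,tilt,roll [  0.  -14.1  -0.1] F local [ 0.1 -0.8  0.1]
rv [-0.1  0.1  0. ] d [ 9.9 -0.  29. ] n 0.5
```

```bash
python3 steer.py '0,0,0,3,0,9,6 | 0,0,0,6,0,18,6 | 0,0,0,9,0,26,6 | 0,0,0,9.9,0,29,6 | 0,0,0,9.9,0,29,6 | 0,0,0,9.9,0,29,6'; python3 dt.py 3 -42 31 14 11.4 7
```

```text
time: 66.62
tool_pos: [592.1, -19.7, 51.1]
tcp_rot: [-180.0, 14.0, -167.8]
ft_force: [0.6, 1.9, 0.4]
finger_gap: 13.1
grip_force: 48.9
tip local [-34.6  -0.1  31.1] yaw,tilt,roll [  0. -14.  -0.] F local [1.  1.7 0.4]
rv [-0.  0.  0.] d [ 7.2  0.  -1.6] n 0.1
```

```bash
python3 steer.py '0,0,0,2.5,0,-0.6,6 | 0,0,0,5,0,-1.2,6 | 0,0,0,7.2,0,-1.7,6 | 0,0,0,7.2,0,-1.7,6 | 0,0,0,7.2,0,-1.7,6'; python3 dt.py 3 -44 31 14 11.4 7; python3 steer.py '0,0,0,1,0,-0.2,6 | 0,0,0,2,0,-0.4,6 | 0,0,0,2,0,-0.4,6 | 0,0,0,2,0,-0.4,6'; python3 dt.py 3 -45 30.8 14 11.4 7
```

```text
time: 67.25
tool_pos: [584.5, -21.3, 50.8]
tcp_rot: [-180.0, 14.0, -167.8]
ft_force: [-1.3, 1.3, -0.1]
finger_gap: 12.9
grip_force: 49.1
tip local [-42.4  -0.1  30.8] yaw,tilt,roll [  0. -14.  -0.] F local [-1.   1.5 -0.1]
rv [-0.  0.  0.] d [ 1.5  0.  -0.6] n 0.0
time: 67.75
tool_pos: [582.8, -21.7, 50.8]
tcp_rot: [-180.0, 14.0, -167.8]
ft_force: [0.7, 2.1, -0.1]
finger_gap: 12.6
grip_force: 49.0
tip local [-44.1  -0.1  30.8] yaw,tilt,roll [  0. -14.  -0.] F local [ 1.1  1.9 -0.1]
rv [-0.  0.  0.] d [ 0.8  0.1 -0.1] n 0.0
```

```bash
python3 steer.py '0,0,0,0,0.9,0,6 | 0,0,0,0,0.9,0,6'; python3 dt.py 3 -45 30.8 14 11.4 7; python3 steer.py '0,0,0,1,0,-0.1,6 | 0,0,0,1,0,-0.1,6 | 0,0,0,1,0,-0.1,6'; python3 dt.py 3 -46 30.7 14 11.4 7; python3 steer.py '0,0,0,0.6,0,0,6 | 0,0,0,0.6,0,0,6 | 0,0,0,0.6,0,0,6'; python3 dt.py 3 -46 30.8 14 11.4 7
```

```text
time: 68.0
tool_pos: [582.6, -21.1, 50.8]
tcp_rot: [-179.9, 14.0, -167.8]
ft_force: [-0.2, 0.1, -0.0]
finger_gap: 12.6
grip_force: 48.9
tip local [-44.1   0.5  30.8] yaw,tilt,roll [  0.  -14.   -0.1] F local [-0.2  0.1 -0. ]
rv [-0.1  0.   0. ] d [ 0.8 -0.6 -0.1] n 0.0
time: 68.38
tool_pos: [582.3, -21.1, 51.2]
tcp_rot: [-179.9, 14.1, -167.8]
ft_force: [5.4, 0.3, -0.3]
finger_gap: 12.5
grip_force: 48.8
tip local [-44.5   0.5  31.1] yaw,tilt,roll [  0.  -14.1  -0.1] F local [ 5.3 -0.9 -0.3]
rv [-0.1  0.1  0. ] d [ 1.6 -0.6  0.1] n 0.0
time: 68.75
tool_pos: [582.2, -21.2, 51.3]
tcp_rot: [-179.9, 14.2, -167.8]
ft_force: [7.5, 2.2, -1.1]
finger_gap: 12.5
grip_force: 48.7
tip local [-44.6   0.5  31.2] yaw,tilt,roll [  0.  -14.2  -0.1] F local [ 7.8  0.6 -1.1]
rv [-0.1  0.2  0. ] d [ 1.5 -0.5  0.2] n 0.0
```

```bash
sed -i 's/3:(576.0,-23.1,12.2)/3:(575.9,-22.6,12.2)/' dt.py; python3 steer.py '0,0,0,-0.7,0,1,6 | 0,0,0,-0.7,0,1.3,6 | 0,0,0,-0.7,0,1.3,6'; python3 pv.py 3 12.8 7 -44.6 30.4 14 11 8 5
```

```text
time: 69.12
tool_pos: [582.5, -21.1, 49.9]
tcp_rot: [-179.9, 14.1, -167.8]
ft_force: [4.0, 1.0, 2.1]
finger_gap: 12.9
grip_force: 49.2
tip local [-45.6   0.   29.5] yaw,tilt,roll [  0.  -14.1  -0.1] F local [4.1 0.1 2.1]
14 rv [-0.1  0.1  0. ] d [-1.2 -0.1 -0.5] n 0.0
11 rv [-0.1  3.1  0. ] d [-1.5 -0.1  2.4] n 0.3
8 rv [-0.1  6.1  0. ] d [-1.6 -0.1  5.4] n 0.6
5 rv [-0.1  9.1  0. ] d [-1.6 -0.1  8.3] n 0.9
```

```bash
python3 steer.py '0,0.2,0,-1.5,0,-0.4,6 | 0,3.2,0,-1.8,0,2.5,6 | 0,6.2,0,-1.9,0,5.5,6 | 0,8,0,-1.9,0,7.3,6 | 0,9.1,0,-1.9,0,8.4,6 | 0,9.1,0,-1.9,0,8.4,6 | 0,9.1,0,-1.9,0,8.4,6'; python3 pv.py 3 12.8 7 -45.2 30.2 5 3 1 0
```

```text
time: 70.0
tool_pos: [585.1, -20.3, 41.4]
tcp_rot: [-180.0, 4.8, -167.8]
ft_force: [-2.5, -1.1, 4.4]
finger_gap: 12.8
grip_force: 49.7
tip local [-45.6   0.3  29.7] yaw,tilt,roll [ 0.  -4.8 -0. ] F local [-2.7 -0.5  4.4]
5 rv [-0.  -0.2  0. ] d [-0.4 -0.4 -0.7] n 0.0
3 rv [-0.   1.8  0. ] d [-0.6 -0.4  1.3] n 0.2
1 rv [-0.   3.8  0. ] d [-0.8 -0.4  3.3] n 0.4
0 rv [-0.   4.8  0. ] d [-0.8 -0.4  4.2] n 0.5
```

```bash
python3 steer.py '0,1,0,-0.3,0,0.8,6 | 0,2,0,-0.4,0,1.8,6 | 0,3,0,-0.4,0,2.8,6 | 0,3.9,0,-0.4,0,3.7,6 | 0,4.7,0,-0.4,0,4.4,6 | 0,4.7,0,-0.4,0,4.4,6'; python3 pv.py 3 12.8 7 -45.2 30.2 0;  python3 steer.py '0,0,0,0,0,0,20 | 0,0,0,0,0,0,40 | 0,0,0,0,0,0,40 | 0,0,0,0,0,0,40';python3 steer.py '0,0,0,0,0,-40,40 | 0,0,0,-10,0,-40,0 | 0,0,0,-10,0,-40,0 | 0,0,0,-10,0,-40,0 | 0,0,0,-10,0,-40,0'; python3 steer.py '0,0,0,0,0,12,0 | 0,0,0,0,0,20,0 | 0,0,0,0,0,23,0 | 0,0,0,0,0,23,0'; python3 steer.py '0,0,0,0,0,1.5,0 | 0,0,0,0,0,2.5,0 | 0,0,0,0,0,2.5,0'
```

```text
time: 70.75
tool_pos: [587.0, -19.9, 37.3]
tcp_rot: [-180.0, 0.3, -167.8]
ft_force: [-0.5, -0.7, 0.0]
finger_gap: 12.5
grip_force: 49.3
tip local [-44.4   0.3  30. ] yaw,tilt,roll [ 0.  -0.3 -0. ] F local [-0.6 -0.6  0. ]
0 rv [-0.   0.3  0. ] d [ 0.8 -0.3  0. ] n 0.0
time: 71.25
tool_pos: [586.6, -20.0, 37.5]
tcp_rot: [-180.0, 0.3, -167.8]
ft_force: [0.7, -0.2, -0.3]
finger_gap: 39.9
grip_force: 0.0
time: 71.88
tool_pos: [595.1, -17.8, 76.1]
tcp_rot: [-180.0, 0.1, -167.8]
ft_force: [-0.7, -0.2, 0.3]
finger_gap: -0.1
grip_force: 0.0
time: 72.38
tool_pos: [595.9, -17.9, 53.9]
tcp_rot: [-180.0, 0.2, -167.8]
ft_force: [-0.2, -0.9, 0.2]
finger_gap: 0.2
grip_force: 0.0
time: 72.75
tool_pos: [596.3, -17.9, 52.0]
tcp_rot: [-180.0, 0.2, -167.8]
ft_force: [-0.0, 0.4, -0.2]
finger_gap: 0.4
grip_force: 0.0
```

```bash
python3 steer.py '0,0,0,0,0,0.9,0 | 0,0,0,0,0,1.8,0 | 0,0,0,0,0,1.8,0'; python3 steer.py '0,0,0,0,0,-60,0 | 0,0,0,0,0,-120,40 | 0,0,0,0,0,-150,40 | 0,0,0,0,0,-150,40';python3 pl.py 300 -330 250 180 0 170
```

```text
time: 73.12
tool_pos: [596.5, -17.9, 51.1]
tcp_rot: [-179.9, 0.3, -167.8]
ft_force: [-4.1, 0.1, 7.7]
finger_gap: 0.0
grip_force: 3.7
time: 73.62
tool_pos: [597.8, -18.2, 204.3]
tcp_rot: [-179.8, 0.6, -167.8]
ft_force: [-0.2, 0.3, -0.8]
finger_gap: 40.2
grip_force: 0.0
rv [-0.1  0.6 22.2] d [ 356.6 -241.9  -48.8] n 6.9
```

Door 3 also flat at 51.1 mm. I'll clear the arm for the last picture.

```bash
python3 steer.py '0,0,30,357,-242,-49,40 | 0,0,30,357,-242,-49,40 | 0,0,30,357,-242,-49,40 | 0,0,30,357,-242,-49,40 | 0,0,30,357,-242,-49,40 | 0,0,30,357,-242,-49,40 | 0,0,30,357,-242,-49,40 | 0,0,30,357,-242,-49,40'
python3 - <<'E'
from h import *
t=eyes.snapshot("top");s=eyes.snapshot("scene")
a=cv2.resize(t["pixels"][180:300,175:415],None,fx=3.3,fy=3.3,interpolation=cv2.INTER_CUBIC)[:300,:792]
b=cv2.resize(s["pixels"][185:310,195:395],None,fx=2.35,fy=2.35,interpolation=cv2.INTER_CUBIC)
c=np.zeros((600,800,3),np.uint8); c[:a.shape[0],:a.shape[1]]=a; c[302:302+b.shape[0],:b.shape[1]]=b[:298]; 
cv2.imwrite("pics/fin.png",c)
E
```

```text
time: 74.62
tool_pos: [294.7, -332.4, 246.9]
tcp_rot: [179.9, 0.2, 161.8]
ft_force: [0.6, 0.2, -0.6]
finger_gap: 39.9
grip_force: 0.0
```

View pics/fin.png

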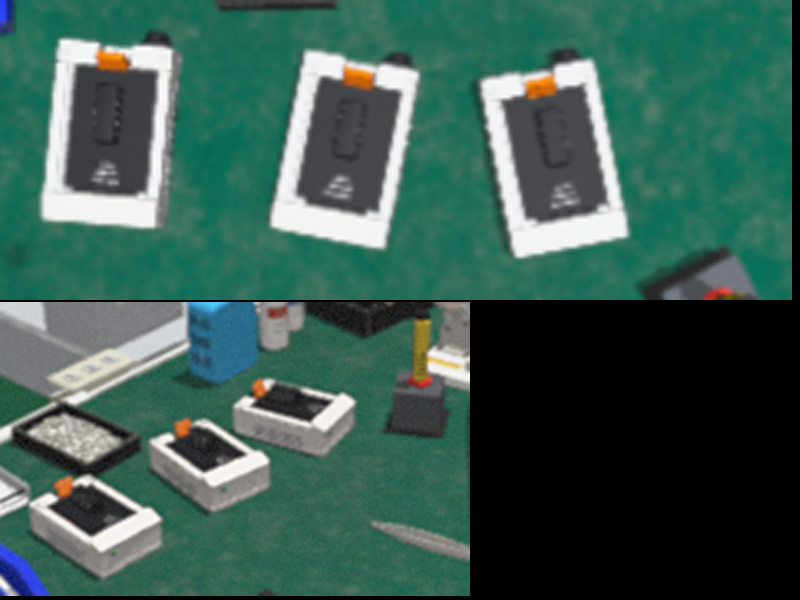

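All three doors, at (108,115), (348,130) and (553,140), are seated with the orange catches over their far edges. The tester is upright in its stand at (420,350), and the bystanders in view are undisturbed.

```bash
python3 -c "
from bench import r, eyes, hand_in
print(hand_in())"
```

```text
the job is handed in; nothing more can be done
None
```

I handed the job in at about 75 s: all six pads were touched in order, the tester is back upright in its stand, and all three doors are closed, flat and latched (door 1 was knocked aside mid-run and re-found); the hand-in returned no verdict.

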